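Plug a test board home and lock it

TASK

Slide the brown test board with the orange fin, nose first, into the covered slot of the green and grey dock until it is fully home against the hidden stop. Then drop the two yellow locking blocks into the pockets left and right of the board so that each sits flat on the bottom, and leave the green spare board, the heat sink and the round plug where they are.

Things in the scene. Friction and masses are not known exactly. Their poses are not given: they have to be found in the camera images.
- dock: Fixed dock, yawed. Green base 192 x 196 x 8 mm. Origin: on the table below the middle of the slot mouth; x = the way the board slides in, y = left, z up. Apron x -100 to 0, open above: floor z = 8, aluminium guide rails beside it, inner faces at y = +-44, tops z = 26. Then a grey cover over the slot, x 0 to 92: slot 88 wide, z 8 to 30; cover top z = 38, small parts to 42. Board home: its origin is at (0, 0, 8) here.
- dock_stop (a point): Hidden rigid stop inside the slot, where the middle of the nose ends up: dock frame x = 80, y = 0, z = 17 mm, axes as the dock's. The board can be lowered from above between the rails onto the apron (e.g. its origin at dock x = -95: the tail then overhangs the apron's front edge at x = -100) and slid in from there; only light friction until the stop.
- pocket_left (a point): Where the middle of a locking block's underside belongs in the pocket at +y: dock frame x = -42, y = 58, z = 8 mm (pocket floor), axes as the dock's. The pocket cuts the rail from x = -55.5 to -28.5 and from its inner face out to an end wall at y = 92. The block's 64 mm length lies along dock y; its inner part fills the notch of the home board.
- pocket_right (a point): The same for the pocket at -y: dock frame x = -42, y = -58, z = 8 mm.
- board: Loose brown test board 160 long (x), 84 wide (y), 18 mm thick, 0.17-0.34 kg, flat. Origin: centre of the underside; +x = copper nose (76 wide) that goes in first. Notch in each side, x -56 to -28, in to |y| = 23; tail behind it 78 wide. Orange grip fin x -62 to -22, y -6 to 6, z 18 to 60. Centre of mass about at x = 0, 42 mm ahead of the fin's middle: grip firmly.
- board_grip (a point): Middle of the fin, to be pinched across its 12 mm thickness: board frame x = -42, y = 0, z = 43 mm. Axes as the board's.
- board_nose (a point): Middle of the board's front face: board frame x = 80, y = 0, z = 9 mm.
- lock_a: Loose yellow locking block, 64 long (x) x 22 wide (y) x 18 mm high, 0.09 kg, with a black square grip post 18 x 18 mm on its middle from z = 18 to 56. Origin: centre of the underside. Same either way round; either block may go in either pocket.
- lock_b: The second locking block, identical to lock_a.
- spare: Bystander: loose green board without fin, 150 x 84 x 14 mm, with an aluminium block on top to z = 32 mm. Origin: centre of the underside. Leave it.
- heatsink: Bystander: loose finned aluminium heat sink 60 x 40 x 30 mm. Origin: centre of the underside. Leave it.
- plug: Bystander: loose round steel plug, 38 mm diameter, 44 mm tall. Origin: centre of the underside. Leave it.
There are look-alikes about, which are no part of the job. Leave any blue or purple look-alike of the lock_a alone. Leave any purple look-alike of the lock_b alone.

How it is judged (in metres and radians):
On the way, in this order (a step that is already met when the one before it is completed fails the run):
1. the board is home against the hidden stop, flat on the slot floor (x of board in the frame of dock above -0.0025 m and y of board in the frame of dock between -0.004 and 0.004 m and z of board in the frame of dock between 0.006 and 0.0105 m and x of board_nose in the frame of dock above 0.0765 m and angle between board's own z axis and vertical below 0.05 rad), for 0.2 s.
2. both locking blocks sit flat in the two pockets (((x of lock_a in the frame of dock between -0.047 and -0.037 m and y of lock_a in the frame of dock between 0.052 and 0.064 m and z of lock_a in the frame of dock between 0.006 and 0.0105 m and angle between each of lock_a, lock_b's own z axis and vertical below 0.06 rad and x of lock_b in the frame of dock between -0.047 and -0.037 m and y of lock_b in the frame of dock between -0.064 and -0.052 m and z of lock_b in the frame of dock between 0.006 and 0.0105 m) or (x of lock_a in the frame of dock between -0.047 and -0.037 m and y of lock_a in the frame of dock between -0.064 and -0.052 m and z of lock_a in the frame of dock between 0.006 and 0.0105 m and angle between each of lock_a, lock_b's own z axis and vertical below 0.06 rad and x of lock_b in the frame of dock between -0.047 and -0.037 m and y of lock_b in the frame of dock between 0.052 and 0.064 m and z of lock_b in the frame of dock between 0.006 and 0.0105 m))), for 0.2 s.
At the end, for the whole second after the job is handed in: Board flat in the dock (tilt < 0.05 rad, 6-10.5 mm up), nose first, within 2.5 mm of the stop, 4 mm of mid-slot. One block in each pocket: within 5 mm (dock x) and 6 mm (dock y) of its point, underside 6-10.5 mm up, tilt < 0.06 rad. All at rest. Spare, heat sink, plug moved < 30 mm (all of step 1 and ((x of lock_a in the frame of dock between -0.047 and -0.037 m and y of lock_a in the frame of dock between 0.052 and 0.064 m and z of lock_a in the frame of dock between 0.006 and 0.0105 m and angle between each of lock_a, lock_b's own z axis and vertical below 0.06 rad and x of lock_b in the frame of dock between -0.047 and -0.037 m and y of lock_b in the frame of dock between -0.064 and -0.052 m and z of lock_b in the frame of dock between 0.006 and 0.0105 m) or (x of lock_a in the frame of dock between -0.047 and -0.037 m and y of lock_a in the frame of dock between -0.064 and -0.052 m and z of lock_a in the frame of dock between 0.006 and 0.0105 m and angle between each of lock_a, lock_b's own z axis and vertical below 0.06 rad and x of lock_b in the frame of dock between -0.047 and -0.037 m and y of lock_b in the frame of dock between 0.052 and 0.064 m and z of lock_b in the frame of dock between 0.006 and 0.0105 m)) and linear speed of each of board, lock_a, lock_b below 0.02 m/s); the robot touches nothing.
It fails at once if the green spare board is moved by more than 30 mm (distance of spare from where it was at the start of the episode above 0.03 m).
It fails at once if the heat sink is moved by more than 30 mm (distance of heatsink from where it was at the start of the episode above 0.03 m).
It fails at once if the round plug is moved by more than 30 mm (distance of plug from where it was at the start of the episode above 0.03 m).
It also fails if it takes over 72 s, if anything falls off the work surface, if the arm or the gripper's body presses on something with over 40 N, if the wrist force passes 120 N, or if a joint passes its speed limit or range.

ROBOT

A 6-joint arm with a two-finger parallel gripper is mounted at the origin on the work surface. World frame = base frame: x ahead of the robot, y to its left, z up, the work surface at z = 0. Lengths are in mm, angles in rad, forces in N, time in s.
With the tool pointing down it reaches from about 400 to 925 mm from the base axis. Payload 12.5 kg.
Tool frame: the origin (TCP) lies at the very end of the fingers, on their centre line; the grasp point (between the pads) lies 19 mm behind it (env.grasp_offset is the distance from the TCP to the grasp point, in mm); z points along the fingers, y is the direction in which the jaws open and shut (so a half turn about z gives the same grasp; the last joint's range is limited). The gripper opens to 95 mm and grips with 3 to 60 N. Pads are 20 mm wide; open, the fingers measure 119 mm over their backs; the gripper's body (75 mm by 180 mm) begins 59 mm behind the grasp point.
Start: joints at [1.203, 0.491, 1.559, -0, 1.092, -0.106], TCP at [161.746, 603.73, 176.061] pointing down, gripper open.
Joint ranges: [-3.1, 3.1], [-0.84, 2.19], [0.05, 2.79], [-1.13, 4.28], [0.06, 2.93], [-2.69, 2.69]. Speed limits (rad/s): [2.22, 2.22, 2.79, 3.14, 3.14, 3.14].

INTERFACE

Orientations are given as [roll, pitch, yaw] about the fixed x, y, z axes, in that order (R = Rz(yaw) Ry(pitch) Rx(roll)).
In Python, from cell import env gives the robot as it stands. The module is installed in compiled form; this text tells all that it offers.
- The arm moves only by the shell command python3 -m pendant 'ROWS'. ROWS is JSON, one flat list of numbers, 5 for each row, row after row: the shift along the tool's x, y, z as a fraction of full scale, then the turn about the tool's z as a fraction of full scale, then the gripper's target within -1 to 1 (shut at 1, half-way at 0, fully open at -1). In form: [x, y, z, turn, grip, x, y, z, turn, grip, ...]. A call has 1 to 10 rows; each row shifts and turns the commanded pose from where the row before left it, along the tool's axes as they then stand; what a row does not reach is not made up. Full scale, the value 1, is 0.4 m for a shift and 180 degrees for a turn. A row lasts 1/8 s, in which the tool goes at most 62.5 mm and 10.7 degrees, less where a joint would pass 70% of its speed; a pose out of reach is approached as far as the arm can. A call with a number of a shift or a turn outside -1 to 1 is refused whole. A call with a gripper value outside its range is refused whole. The fingers move at their own pace and stop on an object; the grip force is fixed at half the most. Time passes only in rows, so rows that do not move let the fingers close. It gives the time, the measured TCP pose, the force and the opening at its end, in the units of the state.
- env.state(): the state, without advancing time (a new reading comes with each control period).
- env.read_camera(name): name is "scene" or "top"; returns the picture (480x640x3 uint8, red, green, blue); there is no depth.
- env.camera_model(name): a dict with "fx", "fy", "cx", "cy" (pixels), "view" (4x4, takes a point from world to camera coordinates). Camera axes: x right, y down, z forward; pixel columns grow to the right and rows downward; lengths in mm; the calibration is good to about 2 mm. A picture is of the moment at which its call begins. camera_model takes no time and is no camera call.
- env.job_done(): hands the job in, once; it reports no verdict.
Trained networks look in the newest picture that a camera, given by its name, has taken for a name from the list of things; names that differ only in an ending like _2 or _b are one class to them, and where a whole thing is asked for, a point or a joint stands for the part that bears it (a point fixed in the world has none). Each returns a list of dicts, best first, with "confidence" (0 to 1); they miss things now and then, are a little off and sometimes report something else, mostly with a low value. They report only what shows in the picture. A call takes as long as a camera call. They do not tell look-alikes from the thing itself.
- env.masks_of(thing, camera): "region" (480x640 bool, what is visible of it).
- env.landmark_of(thing, camera): "xyz" ([x, y, z] in mm, in world coordinates, good to about 4 mm: a listed point, or the origin of a listed thing).
The state is a dict: "t": time; "joints": joint angles; "qvel": joint speeds; "tau": joint torques, N m; "eef_pos": TCP position; "tcp_rot": TCP orientation; "ft_force": force on the tool from outside, world axes, zero at the start; "moment": the same for the moment, N m; "opening": opening from 0.0 (shut) to 1.0 (fully open).
Only numpy, scipy, OpenCV 4.12 (cv2) and the standard library are available. Lean on these libraries where they do the work, as an engineer would, in place of code of your own. Each camera call takes 0.05 s, during which the arm holds its last target.

## Working session

There is one attempt and no reset: what is moved stays moved. The work goes in short steps, Python scripts to look and compute and a shell command to move; the robot and the scene stay as the last step left them, time stands still between calls to the robot, and variables do not carry over. Pictures are saved under pics/ and viewed, and the job is handed in when it is done.

```bash
mkdir -p pics; python3 - <<'E'
from cell import env
import cv2
s=env.state();print(s)
for c in("scene","top"):
    im=env.read_camera(c);cv2.imwrite(f"pics/{c}0.png",im[:,:,::-1]);m=env.camera_model(c);print(c,{k:(v if k!='view' else [list(map(lambda x:round(float(x),3),r)) for r in v]) for k,v in m.items()})
    for t in("dock","dock_stop","pocket_left","pocket_right","board","board_grip","board_nose","lock_a","spare","heatsink","plug"):
        print(t,[([round(float(x)) for x in d["xyz"]],round(float(d["confidence"]),2)) for d in env.landmark_of(t,c)])
E
```

```text
{'t': 0.0, 'joints': array([ 1.20339557e+00,  4.91572835e-01,  1.55944592e+00, -3.45692055e-05,
        1.09167382e+00, -1.05576981e-01]), 'qvel': array([ 5.00604912e-04, -4.51925085e-05,  3.52547385e-04, -1.09308245e-03,
        2.27488837e-03, -1.49871066e-04]), 'tau': array([ 8.06492535e-04, -6.12665176e+01, -2.58185184e+01,  6.93386444e-02,
        4.82526398e-02, -1.16856295e-04]), 'eef_pos': array([161.64954546, 603.44572768, 175.45473365]), 'tcp_rot': array([-3.14049563e+00, -8.54218914e-05,  2.87978478e+00]), 'ft_force': array([-0.22802302, -0.75676205, -0.28245113]), 'moment': array([-0.024069  ,  0.04911771,  0.0164902 ]), 'opening': 0.9997489504086859}
scene {'fx': 599.9084217646413, 'fy': 599.9084217646413, 'cx': 330.6291097811799, 'cy': 247.64636534017603, 'view': [[0.719, 0.695, 0.013, -412.497], [0.494, -0.497, -0.714, -213.774], [-0.49, 0.519, -0.701, 1596.819], [0.0, 0.0, 0.0, 1.0]]}
dock []
dock_stop [([602, 365, 2], 0.65), ([706, 57, 20], 0.59)]
pocket_left [([579, 101, 7], 0.61)]
pocket_right []
board [([449, 312, -2], 0.75), ([420, 345, 42], 0.47)]
board_grip [([
[... 363 characters left out ...]
92194804998445, 'cy': 241.223265008915, 'view': [[0.065, -0.998, -0.001, -22.475], [-0.976, -0.064, -0.21, 567.3], [0.21, 0.015, -0.978, 903.273], [0.0, 0.0, 0.0, 1.0]]}
dock [([626, 42, -1], 0.73)]
dock_stop [([708, 51, 18], 0.61), ([424, 346, 45], 0.34), ([600, 364, -1], 0.17)]
pocket_left [([581, 99, 12], 0.69)]
pocket_right [([601, -19, 11], 0.97)]
board [([451, 312, -2], 0.92), ([710, 54, 21], 0.72)]
board_grip [([423, 344, 40], 0.58)]
board_nose [([500, 250, 7], 0.88)]
lock_a [([452, 142, 1], 0.95), ([642, 268, 5], 0.91), ([644, -247, 1], 0.89), ([735, 224, 0], 0.62)]
spare [([432, -335, 0], 0.67), ([596, 362, -2], 0.26)]
heatsink [([598, 362, -1], 0.93)]
plug [([601, -360, -2], 0.65)]
```

View pics/scene0.png

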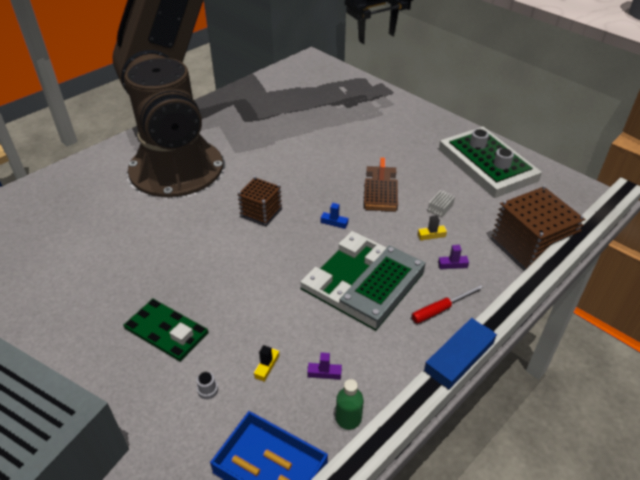

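View pics/top0.png

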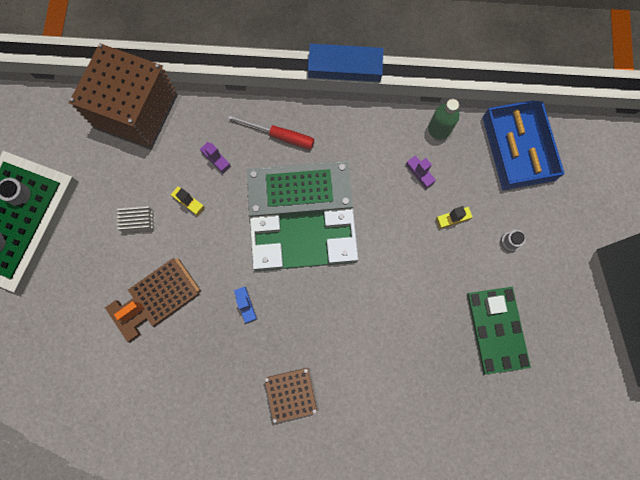

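The top picture shows the finned board at about (155,300), with its orange fin at (126,310). The dock is at (303,215), with the cover away from the robot. Yellow locks are at (187,200) and (455,217). The look-alikes are purple at (215,157) and (420,171), and blue at (245,305). The plain brown block at (290,395) has no fin. By colour, only the yellow pair fits. I'll confirm that in enlarged crops.

```bash
python3 - <<'E'
import cv2,numpy as np
t=cv2.imread("pics/top0.png")
def crop(im,x,y,w,h,k,n):
    c=cv2.resize(im[y:y+h,x:x+w],None,fx=k,fy=k,interpolation=cv2.INTER_CUBIC)
    for i in range(0,w,10): cv2.putText(c,str(x+i),(i*k,8),0,.3,(0,0,255),1);cv2.line(c,(i*k,10),(i*k,14),(0,0,255),1)
    for i in range(0,h,10): cv2.putText(c,str(y+i),(0,i*k+3),0,.3,(0,0,255),1)
    cv2.imwrite(n,c)
crop(t,240,155,130,120,5,"pics/dockt.png")
crop(t,100,250,110,100,6,"pics/boardt.png")
a=cv2.resize(t[175:235,155:225],None,fx=5,fy=5,interpolation=2);b=cv2.resize(t[187:247,420:490],None,fx=5,fy=5,interpolation=2)
cv2.imwrite("pics/locks.png",np.hstack([a,b]))
E
```

```text
(no output)
```

View pics/dockt.png

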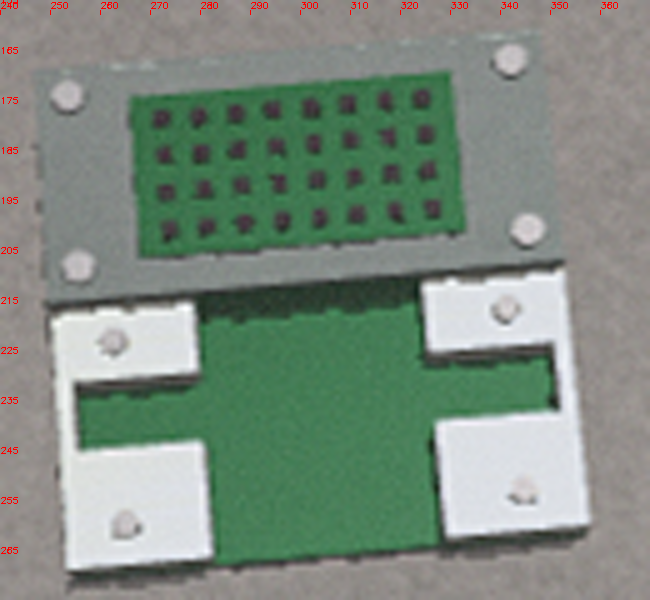

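View pics/boardt.png

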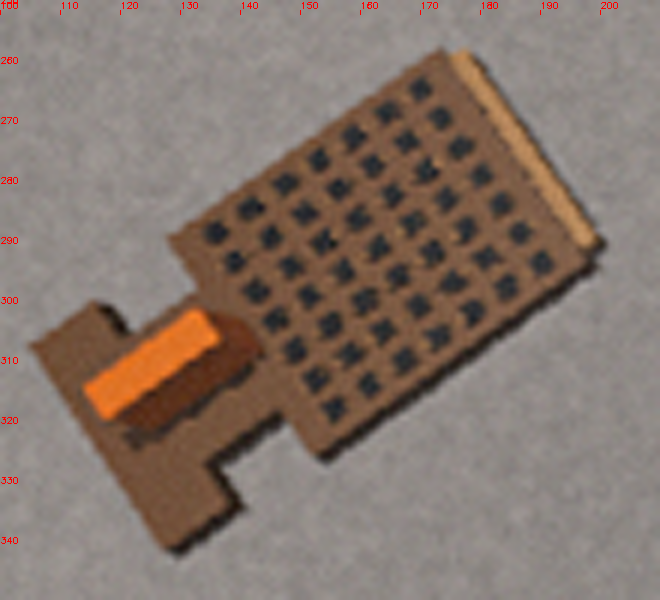

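View pics/locks.png

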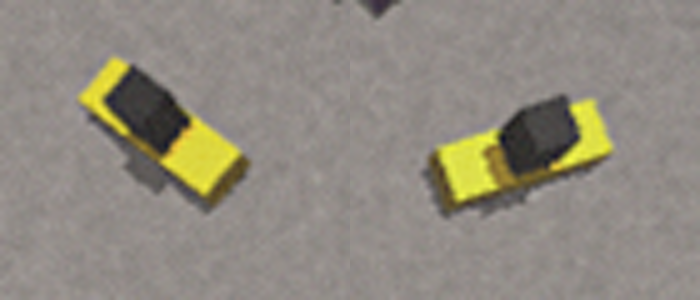

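```bash
cat > h.py <<'E'
from cell import env
import numpy as np
from scipy.optimize import least_squares
def proj(P,c):
    m=env.camera_model(c);V=np.array(m["view"]);q=np.c_[P,np.ones(len(P))]@V.T
    return np.c_[m["fx"]*q[:,0]/q[:,2]+m["cx"],m["fy"]*q[:,1]/q[:,2]+m["cy"]]
def world(p,pts):
    c,s=np.cos(p[2]),np.sin(p[2]);pts=np.asarray(pts,float)
    return np.c_[p[0]+c*pts[:,0]-s*pts[:,1],p[1]+s*pts[:,0]+c*pts[:,1],pts[:,2]]
def fit(pts,px,c,x0):
    px=np.asarray(px,float)
    r=least_squares(lambda p:(proj(world(p,pts),c)-px).ravel(),x0,loss='soft_l1',x_scale=[100,100,.5])
    return r.x,np.round((proj(world(r.x,pts),c)-px),1)
def cr(px,x,y,k): return (np.asarray(px,float)+.5)/k-.5+[x,y]
E
python3 - <<'E'
from h import *
D=[(-100,44,26),(-55.5,44,26),(-28.5,44,26),(-100,-44,26),(-55.5,-44,26),(-28.5,-44,26),(-100,96,26),(-100,-96,26),(0,96,38),(0,-96,38),(92,96,38),(92,-96,38)]
dp=cr([(213,557),(203,440),(199,373),(446,537),(436,421),(428,353),(68,570),(590,524),(46,303),(566,262),(38,70),(548,35)],240,155,5)
p,r=fit(D,dp,"top",[626,42,.2]);print("dock",p,r.tolist())
B=[(80,38,18),(80,-38,18),(-28,42,18),(-28,-42,18),(-80,39,18),(-80,-39,18),(-56,-39,18),(-56,39,18),(-56,-23,18),(-28,-23,18),(-62,6,60),(-62,-6,60),(-22,6,60),(-22,-6,60)]
bp=cr([(460,50),(603,238),(168,236),(322,460),(32,345),(170,550),(240,507),(97,300),(210,463),(285,412),(84,388),(108,420),(200,308),(222,336)],100,250,6)
p,r=fit(B,bp,"top",[451,312,-.8]);print("board",p,r.tolist())
L=[(32,11,18),(-32,11,18),(-32,-11,18),(32,-11,18)]
lp=cr([(118,56),(247,158),(208,198),(79,97)],155,175,5)
for g in(.8,2.4,-.8,-2.4):
    p,r=fit(L,lp,"top",[642,268,g]);print("lockL",p,abs(r).max())
lp=cr(np.array([(435,155),(455,203),(612,150),(594,98)])-[350,0],420,187,5)
for g in(1.3,-1.3,1.9):
    p,r=fit(L,lp,"top",[644,-247,g]);print("lockR",p,abs(r).max())
E
```

```text
dock [6.29003907e+02 4.45876222e+01 1.46989499e-01] [[-0.2, -0.0], [0.1, 0.2], [-0.0, -0.3], [0.1, 0.2], [0.0, 0.3], [0.4, 0.0], [1.0, -0.4], [-1.1, 0.6], [1.6, -0.2], [-1.0, -0.1], [0.5, 0.2], [-2.0, -0.5]]
board [448.25170131 309.39967266  -0.86210139] [[0.8, -0.9], [-0.4, -0.2], [0.2, 0.6], [-0.9, -0.4], [0.0, 0.4], [-0.3, 0.5], [-0.9, -0.3], [0.2, 0.2], [-0.6, -0.0], [-0.3, -0.7], [0.7, 0.0], [0.3, 0.2], [0.4, -0.2], [0.4, 0.6]]
lockL [6.42215760e+02 2.67449677e+02 3.96161643e-01] 17.7
lockL [641.88070825 267.38060425   1.56267044] 18.6
lockL [6.42215758e+02 2.67449678e+02 3.96157545e-01] 17.7
lockL [641.88070902 267.38060437  -4.72051618] 18.6
lockR [ 641.96392559 -249.0119309     1.29515186] 28.4
lockR [ 6.42366321e+02 -2.49534121e+02 -4.77690396e-01] 20.7
lockR [ 641.96392819 -249.0119306     1.29515126] 28.4
```

```bash
python3 - <<'E'
from h import *
D=[(-100,44,26),(-55.5,44,26),(-28.5,44,26),(-100,-44,26),(-55.5,-44,26),(-28.5,-44,26)]
dp=cr([(213,557),(203,440),(199,373),(446,537),(436,421),(428,353)],240,155,5)
p,r=fit(D,dp,"top",[626,42,.2]);print("dock",p,r.tolist())
L=[(32,11,18),(32,-11,18),(-32,-11,18),(-32,11,18)]
lp=cr([(118,56),(247,158),(208,198),(79,97)],155,175,5)
for g in(.8,2.4,-.8,-2.4):
    p,r=fit(L,lp,"top",[642,268,g]);print("lockL",p,r.tolist())
lp=cr(np.array([(435,155),(455,203),(612,150),(594,98)])-[350,0],420,187,5)
L=[(32,11,18),(-32,11,18),(-32,-11,18),(32,-11,18)]
for g in(1.3,-1.3,1.9):
    p,r=fit(L[:],lp[[0,1,2,3]][[1,2,3,0]] if 0 else lp,"top",[644,-247,g]);print("lockR",p,abs(r).max())
    p,r=fit([L[i] for i in(1,2,3,0)],lp,"top",[644,-247,g]);print("lockR",p,r.tolist())
E
```

```text
dock [6.29083085e+02 4.50366212e+01 1.52588990e-01] [[-0.2, 0.0], [0.1, 0.2], [-0.2, -0.2], [0.1, -0.0], [-0.1, 0.1], [0.2, -0.2]]
lockL [642.20724125 267.27511155  -0.8487886 ] [[19.3, 0.2], [0.0, -11.7], [-19.4, -0.2], [-0.0, 11.3]]
lockL [641.91339759 267.19984521   2.35431875] [[-0.5, 28.9], [-33.3, 0.2], [0.5, -28.6], [33.3, -0.3]]
lockL [642.20723884 267.27511255  -0.84879442] [[19.3, 0.2], [0.0, -11.7], [-19.4, -0.2], [-0.0, 11.3]]
lockL [642.20724158 267.27511127  -0.84878764] [[19.3, 0.2], [0.0, -11.7], [-19.4, -0.2], [-0.0, 11.3]]
lockR [ 641.96392559 -249.0119309     1.29515186] 28.4
lockR [ 641.91055272 -249.20730282   -1.17153936] [[0.2, -0.7], [0.5, 0.2], [0.0, 0.2], [-0.8, 0.2]]
lockR [ 6.42366321e+02 -2.49534121e+02 -4.77690396e-01] 20.7
lockR [ 641.91055289 -249.20730288   -1.1715394 ] [[0.2, -0.7], [0.5, 0.2], [0.0, 0.2], [-0.8, 0.2]]
lockR [ 641.96392819 -249.0119306     1.29515126] 28.4
lockR [ 643.78281334 -284.8770337     1.93004216] [[54.0, 0.1], [46.0, -20.1], [-16.6, -0.2], [-9.1, 20.9]]
```

```bash
cat >> h.py <<'E'
def plan(x,y,z,psi,n,start=None):
    s=env.state()
    p=np.array(s["eef_pos"] if start is None else start[:3],float);a=s["tcp_rot"][2] if start is None else start[3]
    d=np.array([x,y,z])-p; da=(psi-a+np.pi)%(2*np.pi)-np.pi
    print("delta",d.round(1),"turn deg",round(np.degrees(da),2), "j6 end",round(np.arctan2(y,x)+np.pi/2-psi,2))
    for i in range(n):
        w=d/n;b=a+da*i/n
        tx=w[0]*np.cos(b)+w[1]*np.sin(b); ty=w[0]*np.sin(b)-w[1]*np.cos(b)
        print("%.4f,%.4f,%.4f,%.4f"%(tx/400,ty/400,-w[2]/400,-da/n/np.pi))
E
python3 - <<'E'
from h import *
L=[(-32,11,18),(32,11,18),(32,-11,18),(-32,-11,18)]
lp=cr([(118,56),(247,158),(208,198),(79,97)],155,175,5)
for g in(.8,-2.4):
    p,r=fit(L,lp,"top",[642,268,g]);print("lockL",p,r.tolist())
print(env.state()['t'])
b=np.array([448.25,309.4,-.862]);g=world(b,[(-42,0,43)])[0];print(g)
plan(g[0],g[1],110,2.279,8)
E
```

```text
lockL [642.03734275 267.42322911  -2.17463338] [[0.3, 0.1], [-0.6, -0.6], [-0.3, 0.0], [0.6, 0.4]]
lockL [642.03734266 267.4232291   -2.17463347] [[0.3, 0.1], [-0.6, -0.6], [-0.3, 0.0], [0.6, 0.4]]
1.2
[420.91133987 341.28412869  43.        ]
delta [ 259.2 -262.4  -66. ] turn deg -34.42 j6 end -0.03
-0.0995,-0.0582,0.0206,0.0239
-0.1035,-0.0506,0.0206,0.0239
-0.1071,-0.0427,0.0206,0.0239
-0.1100,-0.0346,0.0206,0.0239
-0.1122,-0.0262,0.0206,0.0239
-0.1139,-0.0177,0.0206,0.0239
-0.1149,-0.0091,0.0206,0.0239
-0.1153,-0.0005,0.0206,0.0239
```

```bash
python3 -m pendant '[-0.0995,-0.058,0.0206,0.0239,-1,-0.1035,-0.0506,0.0206,0.0239,-1,-0.107,-0.0427,0.0206,0.0239,-1,-0.11,-0.0346,0.0206,0.0239,-1,-0.112,-0.0262,0.0206,0.0239,-1,-0.114,-0.0177,0.0206,0.0239,-1,-0.115,-0.009,0.0206,0.0239,-1,-0.115,-0.0005,0.0206,0.0239,-1,0,0,0,0,-1]'
python3 - <<'E'
from h import *
plan(420.9,341.3,24.5,2.279,2)
import cv2
for c in("scene","top"): cv2.imwrite(f"pics/{c}1.png",env.read_camera(c)[:,:,::-1])
t=cv2.imread("pics/top1.png");cv2.imwrite("pics/t1c.png",cv2.resize(t[220:360,60:240],None,fx=4,fy=4,interpolation=2))
E
```

```text
t: 2.33
eef_pos: [422.5, 339.6, 109.6]
tcp_rot: [-3.141, 0.0, 2.275]
ft_force: [-1.2, -0.3, -0.2]
opening: 1.001
delta [ -1.6   1.7 -85.1] turn deg 0.24 j6 end -0.03
0.0029,-0.0002,0.1064,-0.0007
0.0029,-0.0002,0.1064,-0.0007
```

View pics/t1c.png

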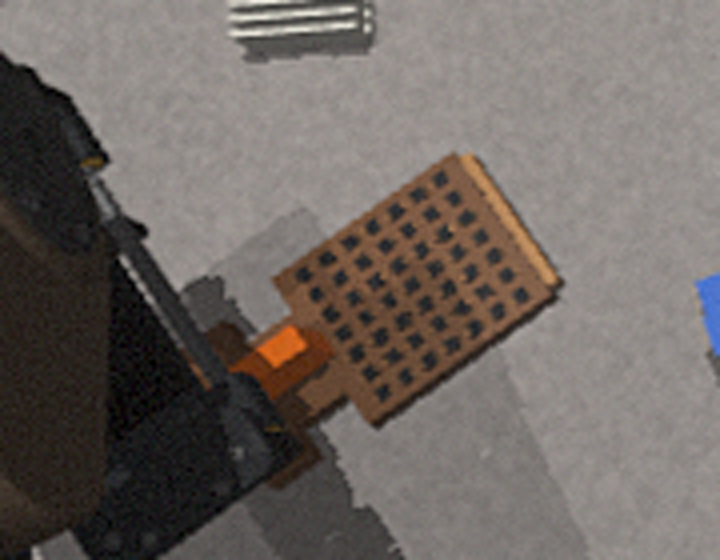

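View pics/scene1.png

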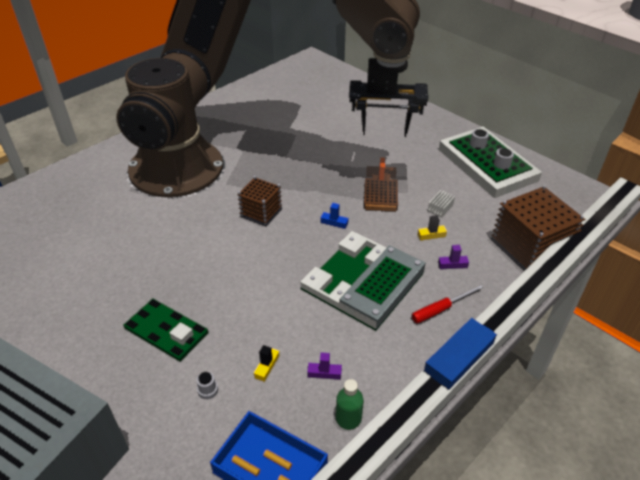

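The gripper is over the fin at about (125,307) in the top view, with the jaws on either side of it. I'll go down and close.

```bash
python3 -m pendant '[0.003,0,0.07,-0.0007,-1,0.003,0,0.07,-0.0007,-1,0,0,0.07,0,-1,0,0,0.003,0,-1,0,0,0,0,1,0,0,0,0,1,0,0,0,0,1,0,0,0,0,1,0,0,0,0,1,0,0,0,0,1]'
```

```text
t: 3.68
eef_pos: [419.4, 343.3, 25.0]
tcp_rot: [3.141, -0.0, 2.283]
ft_force: [-0.3, 0.7, 0.4]
opening: 0.426
```

```bash
python3 -m pendant '[0,0,0,0,1,0,0,0,0,1,0,0,0,0,1,0,0,0,0,1,0,0,0,0,1,0,0,0,0,1]'
```

```text
t: 4.42
eef_pos: [419.3, 343.4, 24.9]
tcp_rot: [3.141, -0.0, 2.284]
ft_force: [0.2, -0.6, 0.2]
opening: 0.006
```

The opening is nearly zero, where the 12 mm fin should leave about 0.13, so I'm looking before going on.

```bash
python3 - <<'E'
from h import *
import cv2
for c in("scene","top"): cv2.imwrite(f"pics/{c}2.png",env.read_camera(c)[:,:,::-1])
t=cv2.imread("pics/top2.png")[240:360,60:220];s=cv2.imread("pics/scene2.png")[100:230,310:470]
cv2.imwrite("pics/c2.png",np.vstack([cv2.resize(t,(640,480),interpolation=2)[:300],cv2.resize(s,(640,520),interpolation=2)[:300]]))
E
```

```text
(no output)
```

View pics/c2.png

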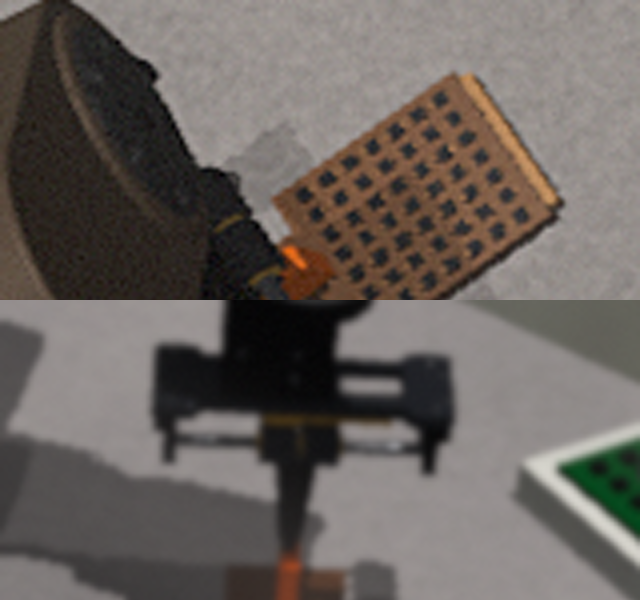

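```bash
python3 -m pendant '[0,0,-0.025,0,1,0,0,-0.025,0,1,0,0,0,0,1,0,0,0,0,1]'
python3 - <<'E'
from h import *
import cv2
s=env.state();print(s["opening"],s["ft_force"],s["moment"])
for c in("scene","top"): cv2.imwrite(f"pics/{c}3.png",env.read_camera(c)[:,:,::-1])
t=cv2.imread("pics/top3.png")[240:360,60:220];s=cv2.imread("pics/scene3.png")[100:230,310:470]
cv2.imwrite("pics/c3.png",np.vstack([cv2.resize(t,(640,480),interpolation=2)[:300],cv2.resize(s,(640,520),interpolation=2)[150:450]]))
E
```

```text
t: 5.03
eef_pos: [419.3, 343.4, 45.1]
tcp_rot: [3.141, -0.0, 2.284]
ft_force: [0.5, -0.1, -0.1]
opening: 0.002
0.0024864852834975315 [ 0.50733325 -0.05603216 -0.11712901] [-0.07709466 -0.03177547  0.03651919]
```

View pics/c3.png

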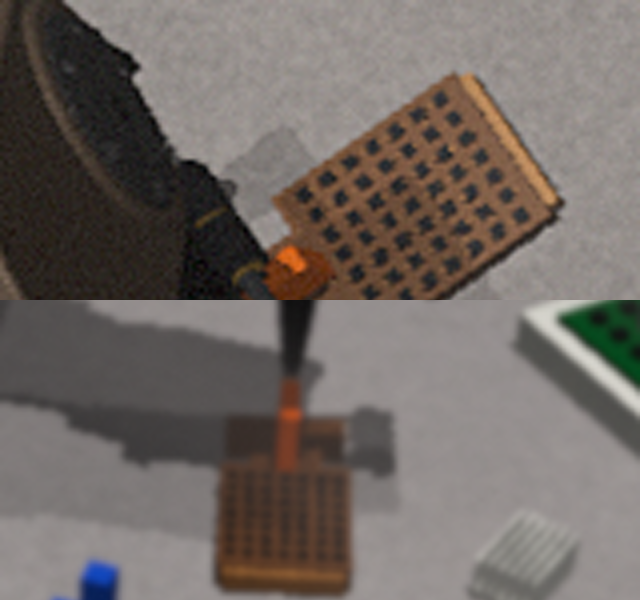

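```bash
python3 - <<'E'
from h import *
import cv2
s=env.state();T=s["eef_pos"]
b=np.array([448.25,309.4,-.862])
F=world(b,[(x,y,z) for x in(-62,-22) for y in(-6,6) for z in(18,60)])
for c,(x0,y0,w,h) in {"top":(80,250,100,75),"scene":(330,100,100,75)}.items():
    im=cv2.imread(f"pics/{c}3.png");k=6 if c=="top" else 6
    cp=cv2.resize(im[y0:y0+h,x0:x0+w],None,fx=k,fy=k,interpolation=2)
    def P(q): return tuple(int(v) for v in ((proj(np.array([q]),c)[0]-[x0,y0]+.5)*k))
    for f in F: cv2.circle(cp,P(f),3,(255,255,0),-1)
    cv2.circle(cp,P(T),5,(255,0,255),-1);cv2.circle(cp,P(T+[0,0,40]),5,(0,255,0),-1)
    print(c,proj(np.array([T,T+[0,0,40]]),c).round(1).tolist())
    cv2.imwrite(f"pics/p3{c}.png",cp)
E
```

```text
top [[127.4, 311.8], [119.4, 309.9]]
scene [[380.5, 166.0], [381.7, 153.1]]
```

View pics/p3top.png

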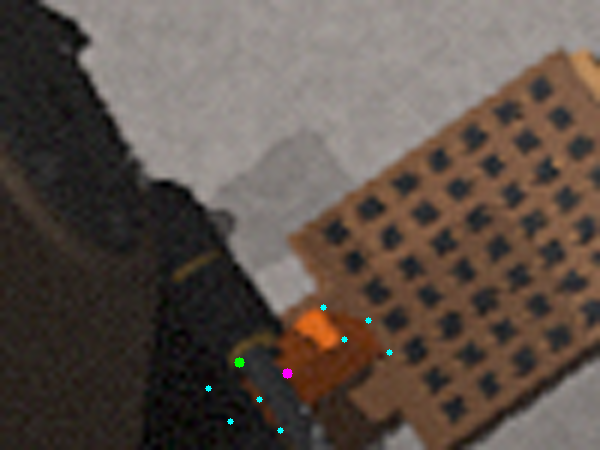

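View pics/p3scene.png

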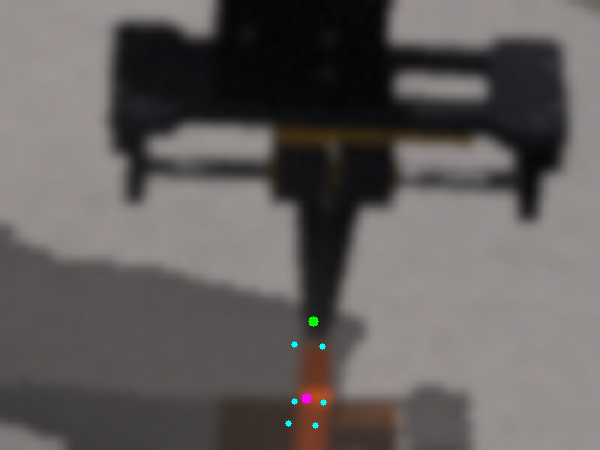

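The projected TCP lands in the middle of the fin, but the fingers shut on nothing and the board did not lift. I'm raising the arm to see the fingers clear of the fin.

```bash
python3 -m pendant '[0,0,-0.1,0,1,0,0,-0.1,0,1,0,0,0,0,1,0,0,0,0,1]'
python3 - <<'E'
from h import *
import cv2
s=env.state();T=s["eef_pos"];print(T,s["opening"],s["joints"])
for c,(x0,y0,w,h) in {"top":(50,230,160,120),"scene":(320,70,130,100)}.items():
    im=env.read_camera(c)[:,:,::-1];cv2.imwrite(f"pics/{c}4.png",im);k=4 if c=="top" else 6
    cp=cv2.resize(im[y0:y0+h,x0:x0+w],None,fx=k,fy=k,interpolation=2)
    def P(q): return tuple(int(v) for v in ((proj(np.array([q]),c)[0]-[x0,y0]+.5)*k))
    cv2.circle(cp,P(T),3,(255,0,255),-1);cv2.circle(cp,P(T+[0,0,40]),3,(0,255,0),-1)
    cv2.imwrite(f"pics/p4{c}.png",cp)
E
```

```text
t: 5.62
eef_pos: [419.0, 343.1, 124.2]
tcp_rot: [-3.141, -0.0, 2.283]
ft_force: [-0.9, 0.1, -0.9]
opening: 0.005
[418.9795919  343.10432988 124.23811075] 0.004843130961044469 [ 5.64142419e-01  4.35261757e-01  1.82286194e+00  6.11769553e-05
  8.84257242e-01 -1.48583214e-01]
```

View pics/p4top.png

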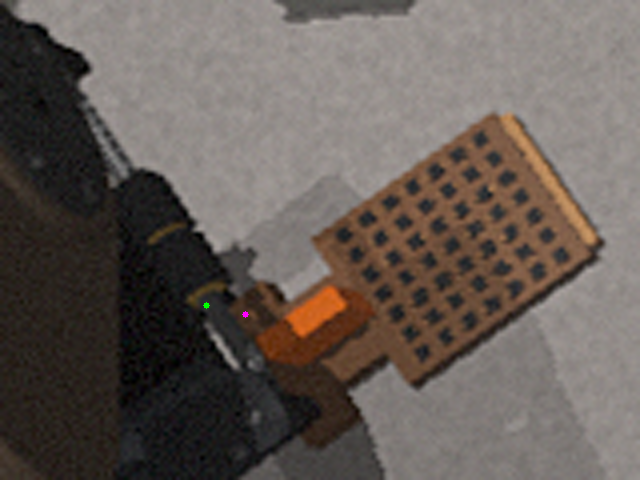

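View pics/p4scene.png

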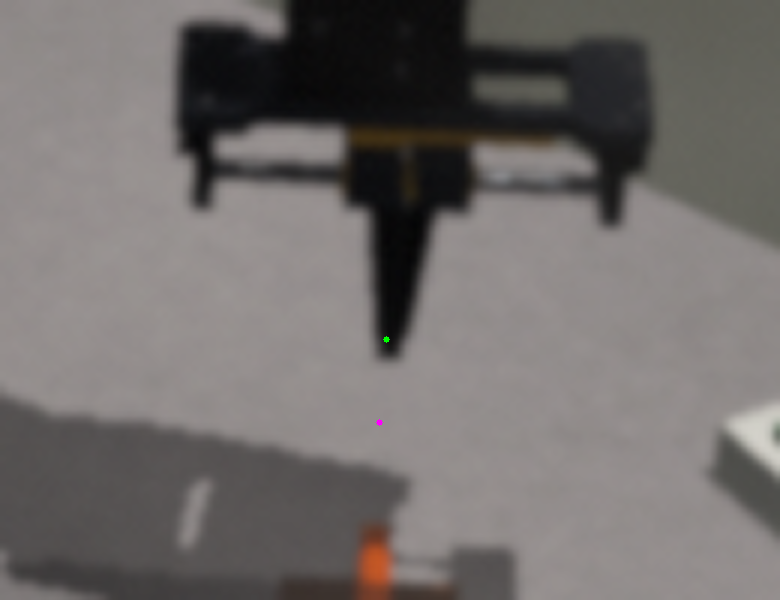

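```bash
python3 - <<'E'
from h import *
import cv2
T=np.array([422.5,339.6,109.6]);psi=2.275
y=np.array([np.sin(psi),-np.cos(psi),0])
Q=[T+y*54*k for k in(-1,0,1)]
for c,(x0,y0,w,h) in {"top":(50,220,160,120),"scene":(330,60,110,90)}.items():
    im=cv2.imread(f"pics/{c}1.png");k=5
    cp=cv2.resize(im[y0:y0+h,x0:x0+w],None,fx=k,fy=k,interpolation=2)
    for i,q in enumerate(Q):
        for dz,col in((0,(255,0,255)),(35,(0,255,0))):
            u=proj(np.array([q+[0,0,dz]]),c)[0]
            cv2.circle(cp,tuple(int(v) for v in (u-[x0,y0]+.5)*k),3,col,-1)
    cv2.imwrite(f"pics/p1{c}.png",cp)
E
```

```text
(no output)
```

View pics/p1top.png

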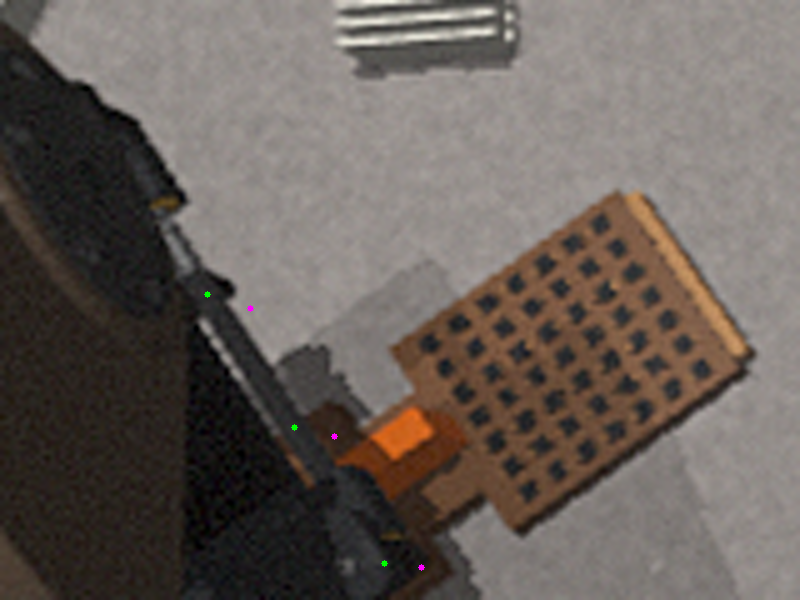

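View pics/p1scene.png

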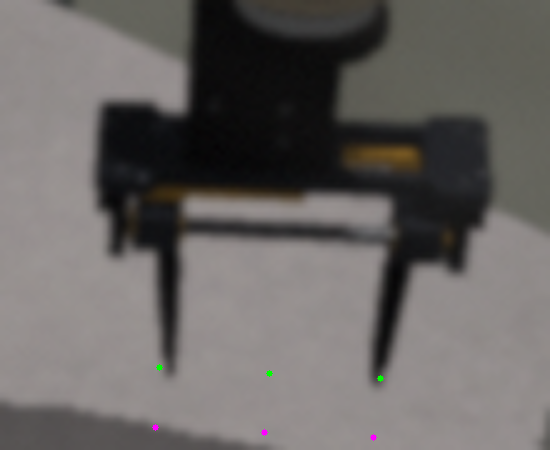

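```bash
python3 - <<'E'
from h import *
def tri(a,b):
    r=least_squares(lambda X:np.r_[proj(X[None],"scene")[0]-a,proj(X[None],"top")[0]-b],[420,340,120.]);return r.x,np.abs(r.fun).max()
x,e=tri([405.8,137],[96,278]);print(x,e)
psi=2.275;T=np.array([422.5,339.6,109.6]);y=np.array([np.sin(psi),-np.cos(psi),0])
print(x-(T+y*54),x-(T+y*50))
# board check in scene
print(proj(world([448.25,309.4,-.862],[(80,38,18),(80,-38,18),(-28,42,18),(-28,-42,18),(-22,6,60),(-22,-6,60)]),"scene").round(1))
E
```

```text
[465.92777022 368.54443994 142.06780271] 1.0754422347108061
[ 2.27289294 -6.01662521 32.46780271] [ 5.32140237 -3.42691668 32.46780271]
[[395.3 206.2]
 [364.2 204.7]
 [396.1 179. ]
 [363.5 177.5]
 [383.4 166.6]
 [378.6 166.4]]
```

Both cameras put the real fingertips about 32 mm above the reported TCP, so the fingers shut above the 60 mm fin. The reported TCP is off along the tool axis. I'll open, go down in stages while watching the force, and check again in pictures.

```bash
python3 -m pendant '[-0.0065,0,0,0,-1,0,0,0,0,-1,0,0,0,0,-1,0,0,0,0,-1,0,0,0.09,0,-1,0,0,0.09,0,-1,0,0,0.09,0,-1,0,0,0.015,0,-1,0,0,0,0,-1]'
python3 - <<'E'
from h import *
import cv2
s=env.state();T=s["eef_pos"];print(T,s["opening"],s["ft_force"])
for c,(x0,y0,w,h) in {"top":(50,230,160,120),"scene":(330,100,110,90)}.items():
    im=env.read_camera(c)[:,:,::-1];cv2.imwrite(f"pics/{c}5.png",im);k=5
    cp=cv2.resize(im[y0:y0+h,x0:x0+w],None,fx=k,fy=k,interpolation=2)
    cv2.imwrite(f"pics/p5{c}.png",cp)
E
```

```text
t: 6.85
eef_pos: [421.3, 341.6, 11.4]
tcp_rot: [3.141, -0.0, 2.284]
ft_force: [-0.6, 0.4, 0.5]
opening: 0.894
[421.27375004 341.5746452   11.43129391] 0.8939782357910987 [-0.61128929  0.44578643  0.52394239]
```

View pics/p5top.png

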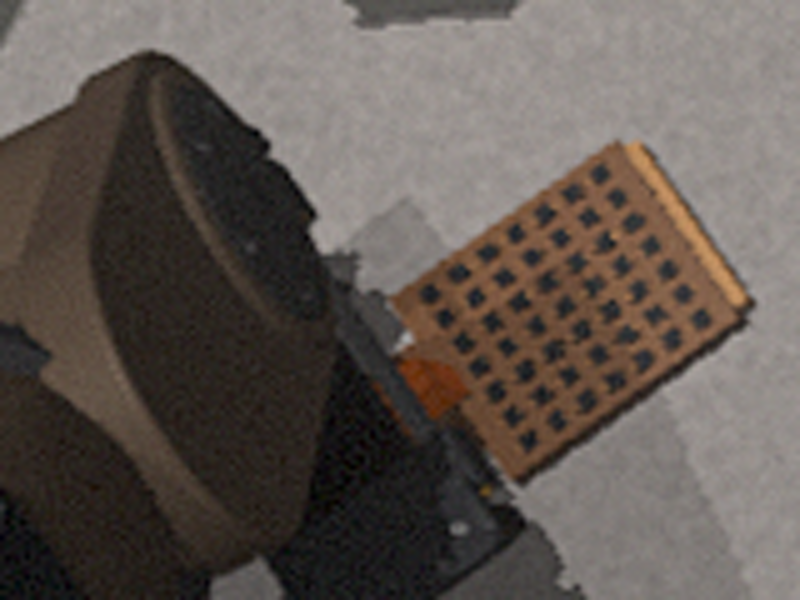

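View pics/p5scene.png

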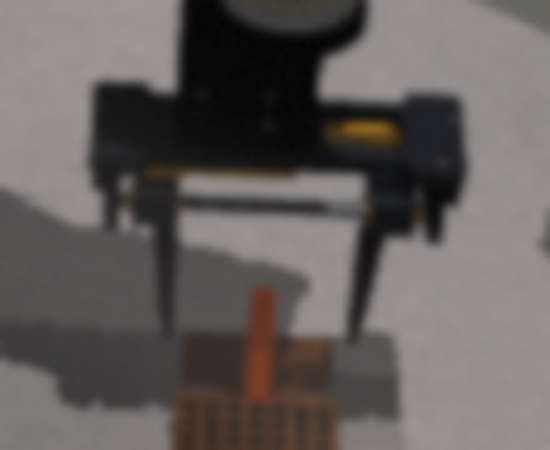

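Now the fingers clearly straddle the fin, with the tips still above the board. The last 17 mm go in small steps, then I close.

```bash
python3 -m pendant '[0,0,0.02,0,-1,0,0,0.012,0,-1,0,0,0.008,0,-1,0,0,0,0,-1]'; python3 -m pendant '[0,0,0,0,1,0,0,0,0,1,0,0,0,0,1,0,0,0,0,1,0,0,0,0,1,0,0,0,0,1,0,0,0,0,1,0,0,0,0,1,0,0,0,0,1,0,0,0,0,1]'
```

```text
t: 7.45
eef_pos: [420.9, 341.3, -5.3]
tcp_rot: [-3.141, -0.0, 2.284]
ft_force: [-0.6, 0.0, -0.3]
opening: 0.995
t: 8.7
eef_pos: [421.1, 341.4, -5.1]
tcp_rot: [3.141, -0.0, 2.283]
ft_force: [0.5, 0.5, -0.5]
opening: 0.122
```

The opening is 0.122, about 11.6 mm, so the fin is held. I'll lift a little and check for droop.

```bash
python3 -m pendant '[0,0,0,0,1,0,0,-0.02,0,1,0,0,-0.04,0,1,0,0,-0.04,0,1,0,0,0,0,1,0,0,0,0,1]'
python3 - <<'E'
from h import *
import cv2
s=env.state();print(s["ft_force"],s["moment"],s["opening"])
im=env.read_camera("scene")[:,:,::-1];cv2.imwrite("pics/s6.png",cv2.resize(im[90:220,320:480],None,fx=4,fy=4,interpolation=2))
E
```

```text
t: 9.45
eef_pos: [420.9, 341.3, 35.0]
tcp_rot: [3.141, -0.0, 2.284]
ft_force: [-0.0, -0.1, -2.8]
opening: 0.125
[-0.02268934 -0.05406327 -2.77966266] [ 0.06246638  0.04780519 -0.01223616] 0.12452053197701153
```

View pics/s6.png

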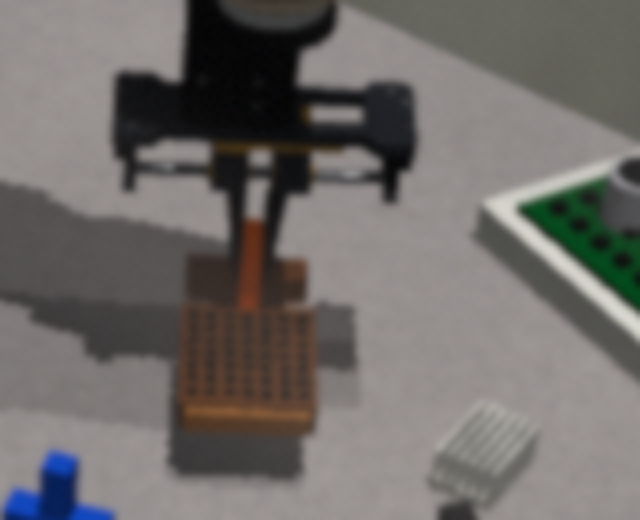

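```bash
python3 -m pendant '[0,0,-0.02,0,1,0,0,-0.04,0,1,0,0,-0.04,0,1,0,0,-0.02,0,1]'; python3 - <<'E'
from h import *
s=env.state();z=s["eef_pos"][2]
plan(493.7,24.2,z,.1526+np.pi,14)
E
```

```text
t: 10.0
eef_pos: [421.5, 341.7, 84.5]
tcp_rot: [3.14, 0.0, 2.284]
ft_force: [0.5, 0.2, -3.0]
opening: 0.122
delta [  72.2 -317.5    0. ] turn deg 57.9 j6 end -1.67
-0.0513,-0.0273,-0.0000,-0.0230
-0.0492,-0.0309,-0.0000,-0.0230
-0.0469,-0.0344,-0.0000,-0.0230
-0.0443,-0.0377,-0.0000,-0.0230
-0.0414,-0.0408,-0.0000,-0.0230
-0.0384,-0.0437,-0.0000,-0.0230
-0.0351,-0.0463,-0.0000,-0.0230
-0.0317,-0.0487,-0.0000,-0.0230
-0.0281,-0.0509,-0.0000,-0.0230
-0.0243,-0.0528,-0.0000,-0.0230
-0.0205,-0.0544,-0.0000,-0.0230
-0.0165,-0.0558,-0.0000,-0.0230
-0.0124,-0.0568,-0.0000,-0.0230
-0.0083,-0.0575,-0.0000,-0.0230
```

```bash
python3 -m pendant '[-0.025,-0.0135,0,-0.0115,1,-0.05,-0.029,0,-0.023,1,-0.048,-0.0325,0,-0.023,1,-0.0456,-0.036,0,-0.023,1,-0.043,-0.039,0,-0.023,1,-0.04,-0.042,0,-0.023,1,-0.037,-0.045,0,-0.023,1]' && python3 -m pendant '[-0.0334,-0.0475,0,-0.023,1,-0.03,-0.05,0,-0.023,1,-0.026,-0.052,0,-0.023,1,-0.0225,-0.0535,0,-0.023,1,-0.0185,-0.055,0,-0.023,1,-0.0145,-0.056,0,-0.023,1,-0.0103,-0.057,0,-0.023,1,-0.004,-0.029,0,-0.0115,1,0,0,0,0,1]'; python3 - <<'E'
from h import *
import cv2
plan(493.7,24.2,84.5,.1526+np.pi,1)
for c in("top","scene"):
    im=env.read_camera(c)[:,:,::-1];cv2.imwrite(f"pics/{c}7.png",im)
t=cv2.imread("pics/top7.png");cv2.imwrite("pics/t7.png",cv2.resize(t[150:330,220:400],None,fx=3.3,fy=3.3,interpolation=2))
s=cv2.imread("pics/scene7.png");cv2.imwrite("pics/s7.png",cv2.resize(s[130:340,220:450],None,fx=2.8,fy=2.8,interpolation=2))
E
```

```text
t: 10.88
eef_pos: [454.9, 193.8, 83.3]
tcp_rot: [3.141, 0.0, 2.756]
ft_force: [-0.5, -0.3, -2.0]
opening: 0.125
t: 12.0
eef_pos: [494.0, 24.2, 83.2]
tcp_rot: [-3.142, 0.0, -2.99]
ft_force: [0.5, 0.1, -2.7]
opening: 0.123
delta [-0.3 -0.   1.3] turn deg 0.03 j6 end -1.67
0.0007,-0.0000,-0.0033,-0.0002
```

View pics/t7.png

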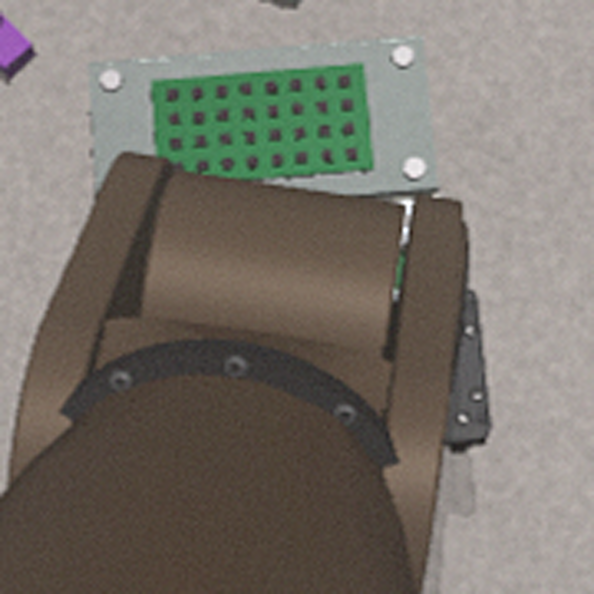

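View pics/s7.png

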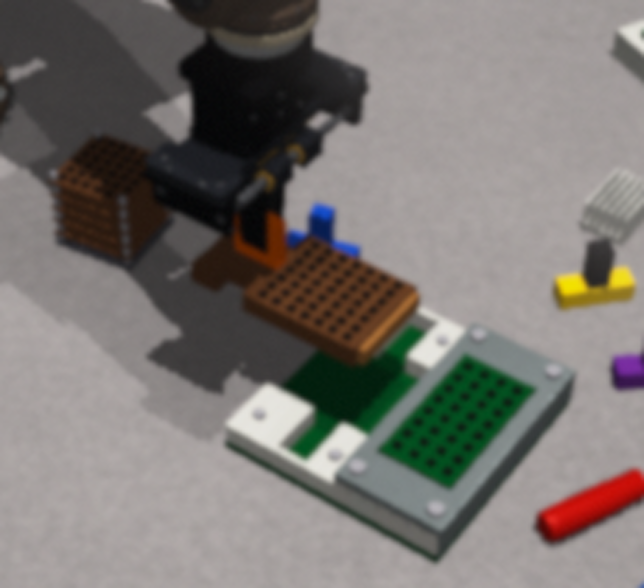

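The top view is blocked by the arm. In the scene view the board hangs square over the apron. I'll measure the dock and the board in this one camera, so that calibration bias cancels.

```bash
python3 - <<'E'
import cv2
s=cv2.imread("pics/scene7.png");s0=cv2.imread("pics/scene0.png")
cv2.imwrite("pics/a.png",cv2.resize(s[200:275,295:395],None,fx=8,fy=8,interpolation=2))
cv2.imwrite("pics/b.png",cv2.resize(s0[225:330,295:430],None,fx=5.5,fy=5.5,interpolation=2))
E
```

```text
(no output)
```

View pics/a.png

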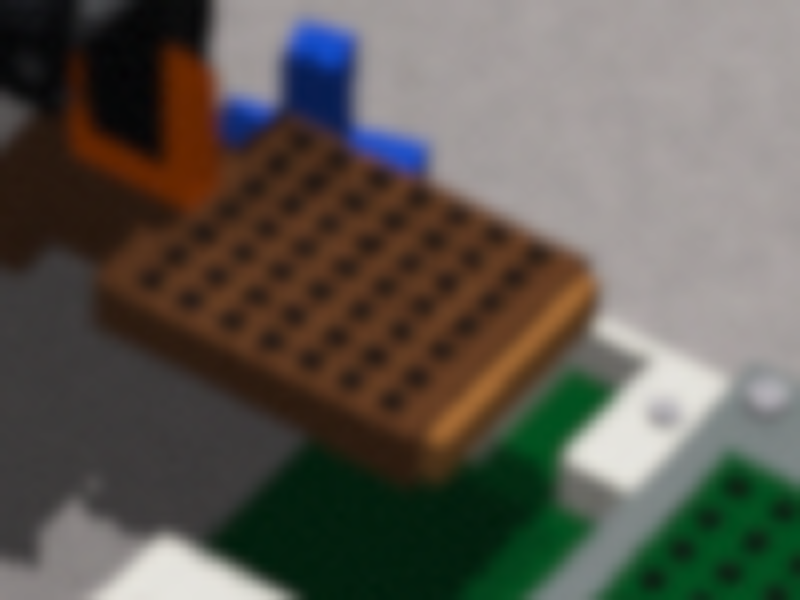

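View pics/b.png

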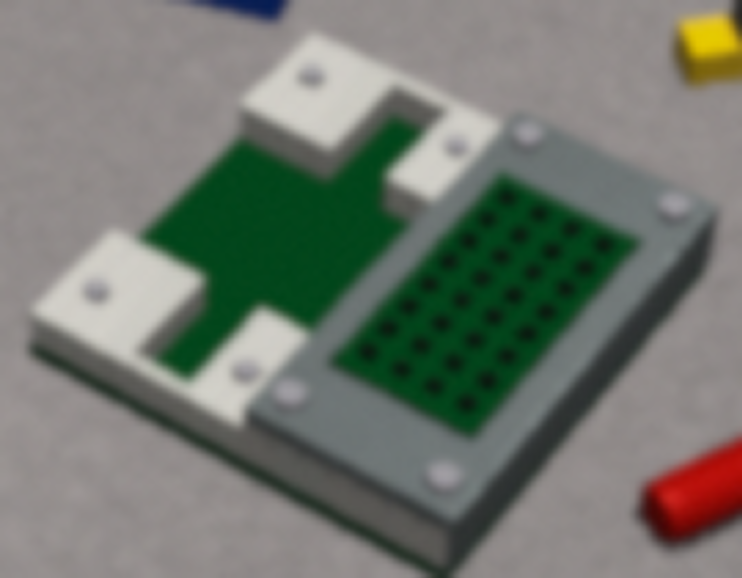

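```bash
python3 - <<'E'
from h import *
D=[(-100,44,26),(-55.5,44,26),(-28.5,44,26),(-100,-44,26),(-55.5,-44,26),(-28.5,-44,26),(-100,96,26),(-100,-96,26),(0,96,38),(0,-96,38),(92,96,38),(92,-96,38)]
px=cr([(243,108),(330,156),(388,182),(118,230),(205,280),(265,308),(318,33),(33,312),(520,105),(247,412),(718,210),(452,522)],295,225,5.5)
p,r=fit(D,px,"scene",[629,45,.15]);print("dock scene",p,r.tolist())
p6,r=fit(D[:6],px[:6],"scene",[629,45,.15]);print("dock scene inner",p6)
B=np.array([(-28,42,18),(-28,-42,18),(80,38,18),(80,-38,18)],float)
bx=cr([(293,115),(98,280),(597,272),(430,437)],295,200,8)
def f(q):
    P=B.copy();P[:,2]+=q[3]-np.tan(q[4])*(P[:,0]+42)
    return np.r_[(proj(world(q[:3],P),"scene")-bx).ravel()]
for h in (78,83,88,93):
    r=least_squares(lambda q:f([q[0],q[1],q[2],h,q[3]]),[535,31,.15,0],x_scale=[100,100,.5,.5]);print(h,r.x,np.abs(r.fun).max())
    for d in(p,p6,[629.08,45.04,.1526]):
        e=r.x[:2]-d[:2];print("  board in dock",e@[np.cos(d[2]),np.sin(d[2])],e@[-np.sin(d[2]),np.cos(d[2])],r.x[2]-d[2])
E
```

```text
dock scene [6.33416646e+02 4.44954602e+01 1.44723492e-01] [[0.0, -0.2], [0.5, -0.7], [0.0, -0.3], [-0.5, 0.2], [0.3, 0.0], [-0.3, 0.5], [-0.6, 0.8], [0.3, -0.5], [-0.2, 2.0], [-0.1, -1.1], [-0.1, 0.5], [0.6, -0.2]]
dock scene inner [6.33561360e+02 4.43574363e+01 1.44761587e-01]
78 [ 5.31609543e+02  3.71529496e+01  1.04149237e-01 -5.67909331e-02] 0.6617449498919541
  board in dock -101.80172190007629 7.416749510340962 -0.04057425524913631
  board in dock -101.92472837565033 7.578083665690859 -0.04061235006483428
  board in dock -97.53667057049852 7.020934634072674 -0.048450763002984745
83 [ 5.35352589e+02  3.30763966e+01  1.01960412e-01 -6.05945052e-02] 0.8514185736195259
  board in dock -98.68572157919651 2.8429957738238762 -0.04276307984510527
  board in dock -98.80890229333714 3.0042112290346115 -0.04280117466080324
  board in dock -94.45679174074844 2.422779826317269 -0.050639587598953706
88 [ 5.39095795e+02  2.90001900e+01  9.97465412e-02 -6.44043853e-02] 1.0432909110319883
  board in dock -95.56951365719917 -1.7304381979686916 -0.0449769510026765
  board in dock -95.69286859772515 -1.569341450805874 -0.04501504581837447
  board in dock -91.37670279771717 -2.175056861787473 -0.05285345875652493
93 [ 5.42839159e+02  2.49243399e+01  9.75073116e-02 -6.82204597e-02] 1.2373986110201827
  board in dock -92.45309712295001 -6.303542238275734 -0.04721618061864316
  board in dock -92.57662627729285 -6.142564207108121 -0.04725427543434113
  board in dock -88.29640265022414 -6.772565271760035 -0.055092688372491594
```

```bash
python3 -m pendant '[0,0,0.03,0,1,0,0,0.05,0,1,0,0,0.045,0,1,0,0,0.015,0,1,0,0,0,0,1]'; python3 - <<'E'
from h import *
import cv2
s=env.read_camera("scene")[:,:,::-1];cv2.imwrite("pics/scene8.png",s);cv2.imwrite("pics/a8.png",cv2.resize(s[210:310,285:395],None,fx=7,fy=7,interpolation=2))
E
```

```text
t: 12.72
eef_pos: [493.6, 25.0, 26.5]
tcp_rot: [3.141, -0.001, -2.988]
ft_force: [-0.0, -0.0, -3.2]
opening: 0.128
```

View pics/a8.png

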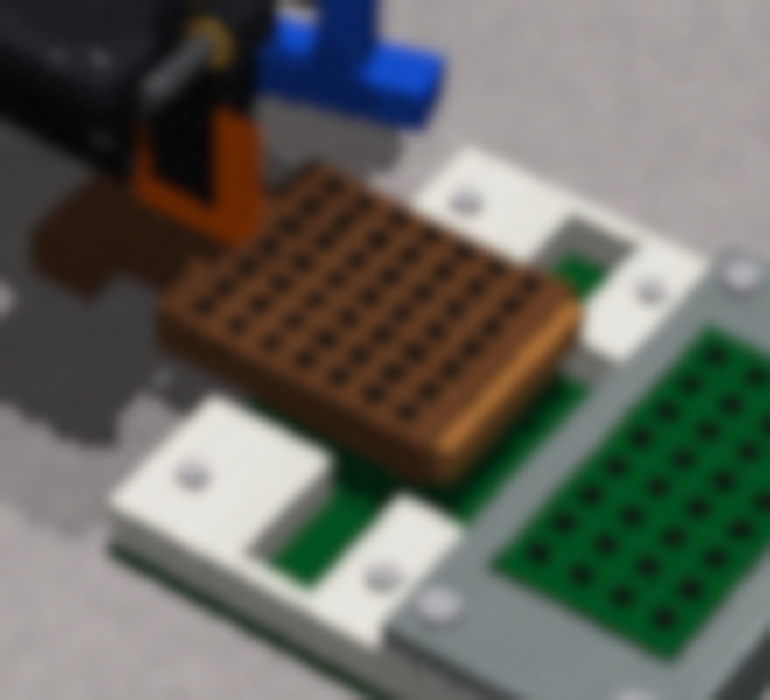

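```bash
python3 - <<'E'
from h import *
import cv2
im=cv2.imread("pics/scene8.png");k=7;x0,y0=285,210
d=np.array([633.4,44.45,.1448])
for name,yo,col in(("0",0,(0,255,0)),):
    cp=cv2.resize(im[210:310,285:395],None,fx=k,fy=k,interpolation=2)
    O=[(80,38),(78,42),(-28,42),(-28,23),(-56,23),(-56,-23),(-28,-23),(-28,-42),(78,-42),(80,-38)]
    T=env.state()["eef_pos"];
    # board from TCP relative to top-dock pose
    dt=np.array([629.08,45.04,.1526]);e=T[:2]-dt[:2];c,s=np.cos(dt[2]),np.sin(dt[2]);gx,gy=e@[c,s],e@[-s,c];print(gx+42,gy)
    for h,col in((31.6,(0,255,255)),):
      for zz in(0,18):
        P=[(x+gx+42,y+gy,h+zz) for x,y in O]
        u=((proj(world(d,P),"scene")-[x0,y0]+.5)*k).astype(int);cv2.polylines(cp,[u],True,col,1)
    R=[(-100,44,26),(0,44,26),(0,-44,26),(-100,-44,26)]
    cv2.polylines(cp,[((proj(world(d,R),"scene")-[x0,y0]+.5)*k).astype(int)],True,(255,0,255),1)
    cv2.imwrite("pics/o8.png",cp)
E
```

```text
-94.63784922593726 0.7076483661502522
```

View pics/o8.png

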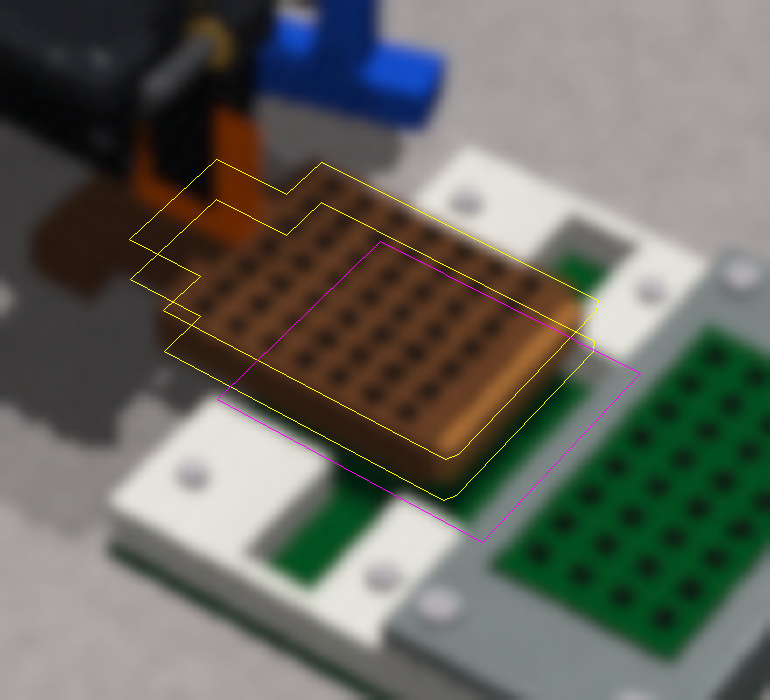

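The board matches the prediction, within about 1 mm toward +y. I'm nudging it -0.8 mm in y and lowering it slowly while watching the vertical force.

```bash
python3 -m pendant '[0,-0.002,0.01,0,1,0,0,0.015,0,1,0,0,0.01,0,1,0,0,0,0,1]'; python3 -m pendant '[0,0,0.005,0,1,0,0,0.005,0,1,0,0,0.005,0,1,0,0,0,0,1]'
```

```text
t: 13.28
eef_pos: [493.8, 24.0, 12.6]
tcp_rot: [3.141, -0.001, -2.988]
ft_force: [0.2, 0.4, -2.0]
opening: 0.125
t: 13.78
eef_pos: [493.9, 24.0, 6.8]
tcp_rot: [3.141, -0.0, -2.988]
ft_force: [-0.1, -0.9, -2.6]
opening: 0.123
```

```bash
python3 -m pendant '[0,0,0.0025,0,1,0,0,0.0025,0,1,0,0,0.0025,0,1,0,0,0,0,1]'; python3 - <<'E'
from h import *
import cv2
s=env.read_camera("scene")[:,:,::-1];cv2.imwrite("pics/scene9.png",s);cv2.imwrite("pics/a9.png",cv2.resize(s[210:310,285:395],None,fx=6,fy=6,interpolation=2))
print(env.state()["moment"])
E
```

```text
t: 14.28
eef_pos: [493.9, 24.0, 3.8]
tcp_rot: [3.141, -0.0, -2.988]
ft_force: [0.6, -0.4, -3.4]
opening: 0.126
[-0.01614776  0.14701465 -0.00229842]
```

View pics/a9.png

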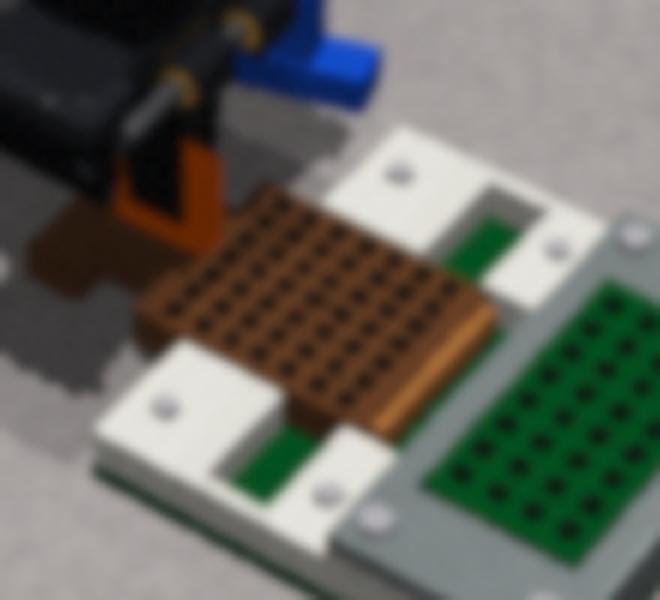

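The board is between the rails. I'll lower it 1 mm onto the floor and slide it in.

```bash
python3 -m pendant '[0,0,0.0025,0,1,0,0,0,0,1]'; python3 -m pendant '[-0.02,0,0,0,1,-0.025,0,0,0,1,-0.025,0,0,0,1,0,0,0,0,1]'
```

```text
t: 14.58
eef_pos: [494.1, 24.0, 3.0]
tcp_rot: [3.142, 0.0, -2.988]
ft_force: [0.0, -0.2, -2.1]
opening: 0.125
t: 15.08
eef_pos: [523.0, 28.4, 2.9]
tcp_rot: [-3.141, 0.002, -2.988]
ft_force: [1.2, 0.4, -0.5]
opening: 0.123
```

```bash
python3 -m pendant '[-0.025,0,0,0,1,-0.03,0,0,0,1,-0.03,0,0,0,1,-0.025,0,0,0,1,0,0,0,0,1]'
```

```text
t: 15.7
eef_pos: [566.6, 35.1, 3.0]
tcp_rot: [-3.141, 0.002, -2.988]
ft_force: [2.4, 0.7, 1.8]
opening: 0.124
```

```bash
python3 -m pendant '[-0.02,0,0,0,1,-0.015,0,0,0,1,0,0,0,0,1]'; python3 -m pendant '[-0.005,0,0,0,1,-0.005,0,0,0,1,0,0,0,0,1]'
```

```text
t: 16.08
eef_pos: [579.8, 37.2, 3.0]
tcp_rot: [-3.141, 0.002, -2.988]
ft_force: [1.6, 0.9, 1.1]
opening: 0.124
t: 16.45
eef_pos: [582.9, 37.8, 2.9]
tcp_rot: [3.141, 0.0, -2.988]
ft_force: [-3.0, -0.4, 3.5]
opening: 0.126
```

```bash
python3 -m pendant '[-0.005,0,0,0,1,-0.005,0,0,0,1,0,0,0,0,1]'; python3 -m pendant '[-0.005,0,0,0,1,0,0,0,0,1]'
```

```text
t: 16.82
eef_pos: [587.1, 38.4, 2.9]
tcp_rot: [3.142, 0.0, -2.988]
ft_force: [-2.7, -0.5, 4.2]
opening: 0.126
t: 17.08
eef_pos: [589.0, 38.7, 2.9]
tcp_rot: [3.142, 0.0, -2.988]
ft_force: [-3.5, -0.2, 4.9]
opening: 0.128
```

```bash
python3 -m pendant '[-0.005,0,0,0,1,0,0,0,0,1]'; python3 -m pendant '[-0.005,0,0,0,1,0,0,0,0,1]'
```

```text
t: 17.32
eef_pos: [589.3, 38.8, 2.9]
tcp_rot: [3.141, -0.003, -2.988]
ft_force: [-10.9, -2.2, 10.1]
opening: 0.124
t: 17.58
eef_pos: [589.6, 39.0, 2.8]
tcp_rot: [3.141, -0.006, -2.988]
ft_force: [-17.8, -3.9, 14.0]
opening: 0.123
```

The force rises steeply at reported x 589, which is the hard stop. I'll hold briefly, release, rise and check in pictures.

```bash
python3 -m pendant '[-0.004,0,0,0,1,0,0,0,0,1,0,0,0,0,1,0,0,0,0,0,0,0,0,0,-0.3,0,0,0,0,-0.3]'; python3 -m pendant '[0,0,-0.05,0,-0.3,0,0,-0.12,0,-0.3,0,0,-0.12,0,-0.3,0,0,-0.1,0,-0.3,0,0,0,0,-0.3]'; python3 - <<'E'
from h import *
import cv2
s=env.read_camera("scene")[:,:,::-1];cv2.imwrite("pics/scene10.png",s);cv2.imwrite("pics/a10.png",cv2.resize(s[210:330,285:435],None,fx=5,fy=5,interpolation=2))
E
```

```text
t: 18.32
eef_pos: [594.8, 39.6, 2.8]
tcp_rot: [3.142, 0.001, -2.988]
ft_force: [-0.8, 0.1, 0.2]
opening: 0.378
t: 18.95
eef_pos: [595.9, 39.6, 161.9]
tcp_rot: [-3.141, 0.006, -2.988]
ft_force: [0.2, -0.7, -0.5]
opening: 0.649
```

View pics/a10.png

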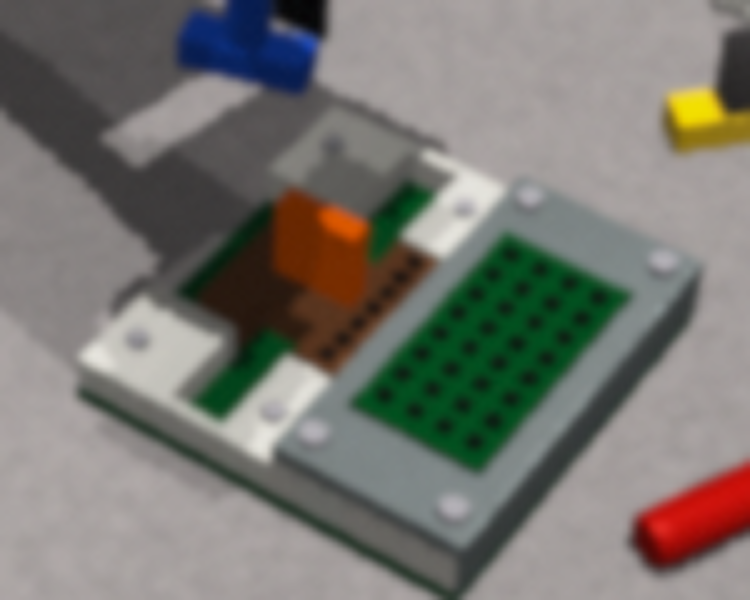

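The board is home: its notches line up with both pockets (green floor at about (402,210) and (240,370) in the crop). Contact at reported (589.2, 38.8) gives dock (-42, 0) in TCP coordinates. Next is the yellow lock at top px (187,200), fitted at world (642, 267), yaw 0.967. I confirmed it in the crop: yellow body with a black post.

```bash
python3 - <<'E'
from h import *
import cv2
plan(642,267.4,70,.967+np.pi/2,8)
s=env.read_camera("top")[:,:,::-1];cv2.imwrite("pics/top10.png",s)
E
```

```text
delta [ 47.1 227.9 -89.8] turn deg -43.39 j6 end -0.57
-0.0254,0.0681,0.0281,0.0301
-0.0189,0.0702,0.0281,0.0301
-0.0122,0.0717,0.0281,0.0301
-0.0053,0.0725,0.0281,0.0301
0.0015,0.0727,0.0281,0.0301
0.0084,0.0722,0.0281,0.0301
0.0152,0.0711,0.0281,0.0301
0.0219,0.0693,0.0281,0.0301
```

```bash
python3 -m pendant '[-0.0254,0.068,0.028,0.03,-0.3,-0.019,0.07,0.028,0.03,-0.3,-0.0122,0.0717,0.028,0.03,-0.3,-0.0053,0.0725,0.028,0.03,-0.3,0.0015,0.0727,0.028,0.03,-0.3,0.0084,0.0722,0.028,0.03,-0.3,0.015,0.071,0.028,0.03,-0.3,0.022,0.0693,0.028,0.03,-0.3,0,0,0,0,-0.3]'; python3 - <<'E'
from h import *
import cv2
plan(642,267.4,-8,.967+np.pi/2,3)
for c,(x,y,w,h,k) in {"top":(130,150,120,100,4),"scene":(380,160,110,100,4)}.items():
    s=env.read_camera(c)[:,:,::-1];cv2.imwrite(f"pics/{c}11.png",s)
    cv2.imwrite(f"pics/c11{c}.png",cv2.resize(s[y:y+h,x:x+w],None,fx=k,fy=k,interpolation=2))
a=cv2.imread("pics/c11top.png");b=cv2.imread("pics/c11scene.png")
cv2.imwrite("pics/c11.png",np.hstack([a[:,:400],b[:,:400]]))
d=cv2.imread("pics/top11.png");cv2.imwrite("pics/d11.png",cv2.resize(d[155:275,240:370],None,fx=5,fy=5,interpolation=2))
E
```

```text
t: 20.18
eef_pos: [639.9, 268.5, 66.2]
tcp_rot: [-3.139, -0.003, 2.543]
ft_force: [0.1, -0.5, -0.4]
opening: 0.646
delta [  2.1  -1.1 -74.2] turn deg -0.28 j6 end -0.57
-0.0019,0.0002,0.0618,0.0005
-0.0019,0.0002,0.0618,0.0005
-0.0019,0.0002,0.0618,0.0005
```

View pics/c11.png

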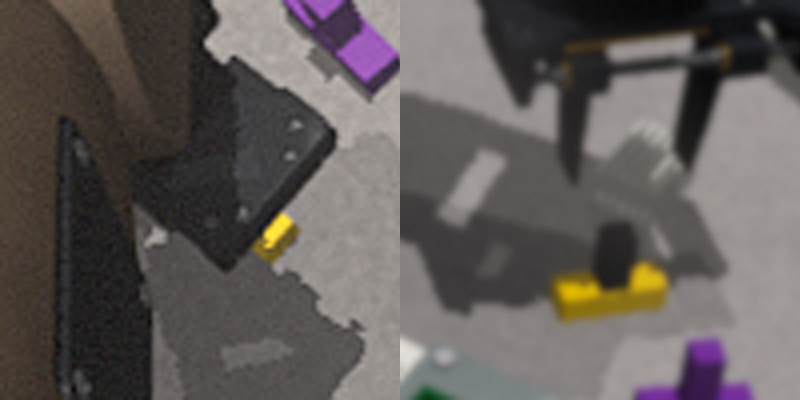

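View pics/d11.png

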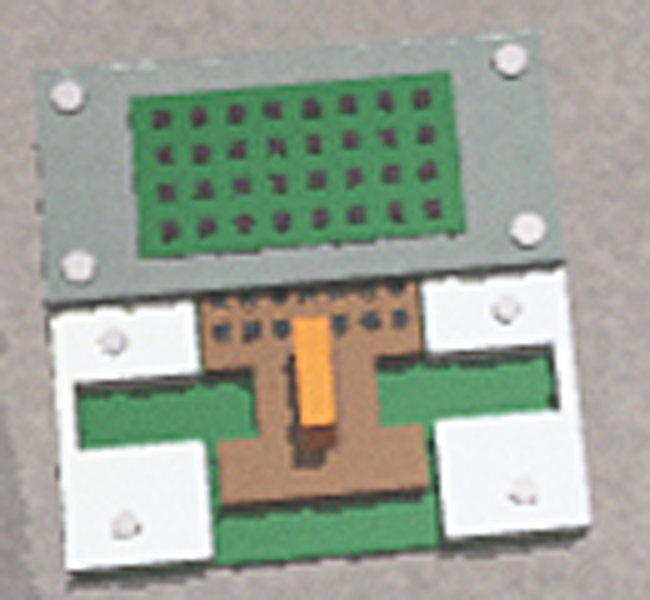

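The top view confirms the board is home, with its notches continuing both pockets. The jaws straddle the black post of the yellow lock, so I'll go down.

```bash
python3 -m pendant '[-0.005,0.0005,0.06,0.0005,-0.3,0,0,0.06,0.0005,-0.3,0,0,0.045,0,-0.3,0,0,0.02,0,-0.3,0,0,0,0,-0.3]'
```

```text
t: 20.9
eef_pos: [643.0, 266.0, -4.8]
tcp_rot: [-3.141, -0.0, 2.538]
ft_force: [-0.8, 0.6, 0.4]
opening: 0.648
```

```bash
python3 -m pendant '[0,0,0,0,1,0,0,0,0,1,0,0,0,0,1,0,0,0,0,1,0,0,0,0,1,0,0,0,0,1]'; python3 -m pendant '[0,0,0,0,1,0,0,0,0,1,0,0,-0.03,0,1,0,0,-0.05,0,1,0,0,0,0,1]'; python3 - <<'E'
from h import *
import cv2
s=env.read_camera("scene")[:,:,::-1];cv2.imwrite("pics/c12.png",cv2.resize(s[140:260,370:490],None,fx=5,fy=5,interpolation=2))
plan(580.3,96.1,90,.1526+np.pi,8)
E
```

```text
t: 21.65
eef_pos: [643.1, 266.4, -4.6]
tcp_rot: [3.141, 0.0, 2.538]
ft_force: [0.3, 0.6, 0.6]
opening: 0.188
t: 22.28
eef_pos: [644.1, 266.6, 29.9]
tcp_rot: [3.139, 0.002, 2.538]
ft_force: [0.7, -0.6, -0.8]
opening: 0.185
delta [ -63.2 -170.3   61.3] turn deg 43.33 j6 end -1.56
-0.0140,-0.0550,-0.0192,-0.0301
-0.0087,-0.0561,-0.0192,-0.0301
-0.0034,-0.0567,-0.0192,-0.0301
0.0020,-0.0567,-0.0192,-0.0301
0.0073,-0.0563,-0.0192,-0.0301
0.0126,-0.0553,-0.0192,-0.0301
0.0178,-0.0539,-0.0192,-0.0301
0.0228,-0.0520,-0.0192,-0.0301
```

View pics/c12.png

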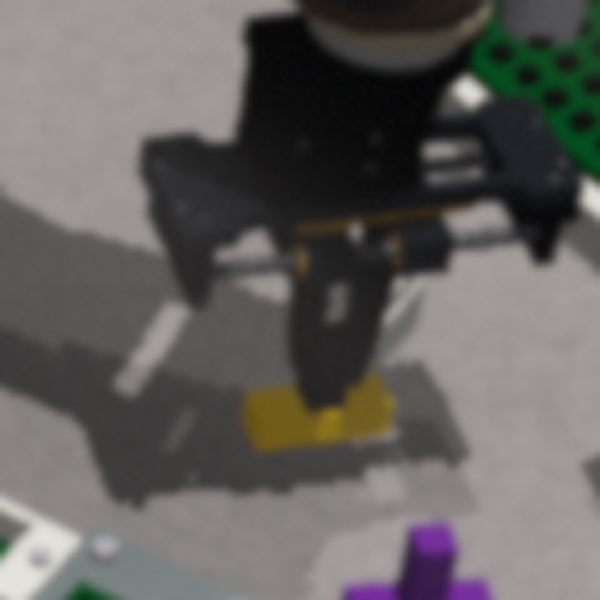

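The lock is held (opening 0.185, about 17.6 mm post). I'll carry it over the left pocket.

```bash
python3 -m pendant '[-0.014,-0.055,-0.019,-0.03,1,-0.009,-0.056,-0.019,-0.03,1,-0.0036,-0.0567,-0.019,-0.03,1,0.002,-0.0567,-0.019,-0.03,1,0.007,-0.0563,-0.019,-0.03,1,0.0122,-0.0553,-0.019,-0.03,1,0.0172,-0.054,-0.019,-0.03,1,0.022,-0.052,-0.019,-0.03,1,0,0,0,0,1]';  python3 - <<'E'
from h import *
plan(581.3,96.2,30,.1526+np.pi,4)
E
```

```text
t: 23.45
eef_pos: [580.6, 94.9, 88.5]
tcp_rot: [-3.142, 0.0, -2.993]
ft_force: [-0.3, 0.5, -0.2]
opening: 0.188
delta [  0.7   1.3 -58.5] turn deg 0.22 j6 end -1.56
-0.0006,0.0007,0.0365,-0.0003
-0.0006,0.0007,0.0365,-0.0003
-0.0006,0.0007,0.0365,-0.0003
-0.0006,0.0007,0.0365,-0.0003
```

Lowering to 30 (block underside at about 34.6, still above the rails), then looking.

```bash
python3 -m pendant '[-0.002,0.003,0.05,-0.001,1,0,0,0.05,0,1,0,0,0.035,0,1,0,0,0.01,0,1,0,0,0,0,1]';  python3 - <<'E'
from h import *
import cv2
plan(581.3,96.2,3.4,.1526+np.pi,4)
d=np.array([633.4,44.45,.1448])
s=np.ascontiguousarray(env.read_camera("scene")[:,:,::-1]);x0,y0,k=320,190,6
T=env.state()["eef_pos"];cp=cv2.resize(s[y0:y0+90,x0:x0+120],None,fx=k,fy=k,interpolation=2)
h=T[2]+4.6
for zz in(0,18):
    P=[(-42+a,58+b,h+zz) for a,b in((-11,-32),(-11,32),(11,32),(11,-32))]
    cv2.polylines(cp,[((proj(world(d,P),"scene")-[x0,y0]+.5)*k).astype(int)],True,(255,0,255),1)
cv2.imwrite("pics/c13.png",cp)
E
```

```text
t: 24.08
eef_pos: [581.4, 97.4, 30.1]
tcp_rot: [3.141, -0.0, -2.988]
ft_force: [0.5, 0.1, -0.6]
opening: 0.188
delta [ -0.1  -1.2 -26.7] turn deg -0.04 j6 end -1.56
0.0002,-0.0007,0.0167,0.0001
0.0002,-0.0007,0.0167,0.0001
0.0002,-0.0007,0.0167,0.0001
0.0002,-0.0007,0.0167,0.0001
```

View pics/c13.png

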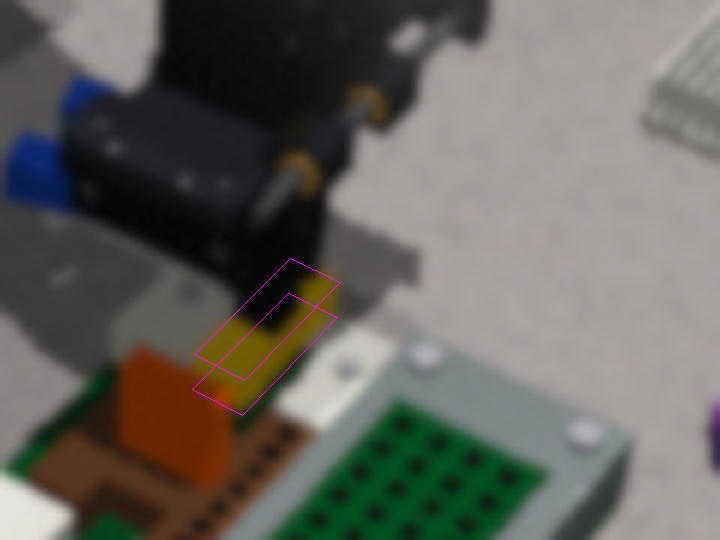

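```bash
python3 -m pendant '[0,-0.003,0.012,0,1,0,0,0.015,0,1,0,0,0.01,0,1,0,0,0,0,1]'; python3 -m pendant '[0,0,0.01,0,1,0,0,0.008,0,1,0,0,0.006,0,1,0,0,0,0,1]'
```

```text
t: 24.62
eef_pos: [581.3, 96.0, 14.9]
tcp_rot: [3.141, -0.001, -2.988]
ft_force: [0.8, 0.7, -1.1]
opening: 0.186
t: 25.12
eef_pos: [581.4, 96.0, 5.5]
tcp_rot: [3.141, -0.0, -2.988]
ft_force: [0.9, 0.4, -1.0]
opening: 0.186
```

No contact force, and the block is about 2 mm above the pocket floor. I'll lower it the rest and release with a small opening.

```bash
python3 -m pendant '[0,0,0.003,0,1,0,0,0.003,0,1,0,0,0,0,1]'; python3 -m pendant '[0,0,0,0,0.3,0,0,0,0,0.3,0,0,0,0,0.3]'; python3 -m pendant '[0,0,-0.05,0,0.3,0,0,-0.1,0,0.3,0,0,-0.1,0,0.3,0,0,0,0,0.3]'; python3 - <<'E'
from h import *
plan(642,-249.2,80,1.970+np.pi/2,10)
E
```

```text
t: 25.5
eef_pos: [581.6, 96.0, 3.4]
tcp_rot: [3.142, 0.0, -2.988]
ft_force: [-0.4, -0.1, 0.1]
opening: 0.188
t: 25.88
eef_pos: [581.5, 96.0, 3.3]
tcp_rot: [3.141, 0.0, -2.988]
ft_force: [0.5, 0.1, 0.6]
opening: 0.343
t: 26.38
eef_pos: [582.9, 96.1, 106.1]
tcp_rot: [-3.141, 0.005, -2.988]
ft_force: [-0.1, 0.5, -0.4]
opening: 0.35
delta [  59.1 -345.3  -26.1] turn deg 14.07 j6 end -2.34
-0.0014,-0.0876,0.0065,-0.0078
0.0008,-0.0876,0.0065,-0.0078
0.0029,-0.0875,0.0065,-0.0078
0.0051,-0.0874,0.0065,-0.0078
0.0072,-0.0873,0.0065,-0.0078
0.0094,-0.0871,0.0065,-0.0078
0.0115,-0.0868,0.0065,-0.0078
0.0136,-0.0865,0.0065,-0.0078
0.0157,-0.0862,0.0065,-0.0078
0.0178,-0.0857,0.0065,-0.0078
```

```bash
python3 -m pendant '[-0.0014,-0.0876,0.0065,-0.0078,-0.3,0.0008,-0.0876,0.0065,-0.0078,-0.3,0.003,-0.0875,0.0065,-0.0078,-0.3,0.005,-0.0874,0.0065,-0.0078,-0.3,0.0072,-0.0873,0.0065,-0.0078,-0.3,0.0094,-0.087,0.0065,-0.0078,-0.3,0.0115,-0.0868,0.0065,-0.0078,-0.3,0.0136,-0.0865,0.0065,-0.0078,-0.3,0.0157,-0.086,0.0065,-0.0078,-0.3,0.0178,-0.0857,0.0065,-0.0078,-0.3]'; python3 -m pendant '[0,0,0,0,-0.3]'; python3 - <<'E'
from h import *
import cv2
plan(642,-249.2,-6,1.970+np.pi/2,3);print(env.state()["joints"])
for c,(x,y,w,h,k) in {"top":(240,155,260,120,3),"scene":(230,210,200,150,4)}.items():
    s=env.read_camera(c)[:,:,::-1];cv2.imwrite(f"pics/{c}14.png",s)
    cv2.imwrite(f"pics/c14{c}.png",cv2.resize(s[y:y+h,x:x+w],None,fx=k,fy=k,interpolation=2))
E
```

```text
t: 27.62
eef_pos: [640.1, -250.1, 75.8]
tcp_rot: [3.14, -0.001, -2.742]
ft_force: [-0.1, -0.3, -0.2]
opening: 0.648
t: 27.75
eef_pos: [639.8, -251.1, 75.4]
tcp_rot: [3.14, -0.001, -2.745]
ft_force: [-0.2, 0.4, 0.0]
opening: 0.647
delta [  2.2   1.9 -81.4] turn deg 0.17 j6 end -2.34
-0.0023,0.0008,0.0679,-0.0003
-0.0023,0.0008,0.0679,-0.0003
-0.0023,0.0008,0.0679,-0.0003
[-4.69974868e-01  6.80454948e-01  1.48799837e+00 -7.20237888e-05
  9.74797059e-01 -2.43695923e+00]
```

View pics/c14top.png

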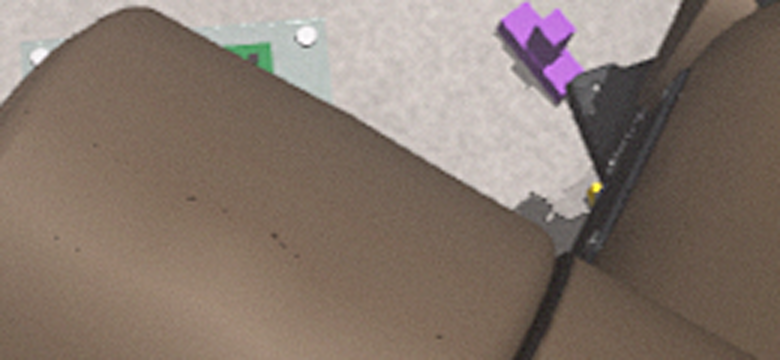

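View pics/c14scene.png

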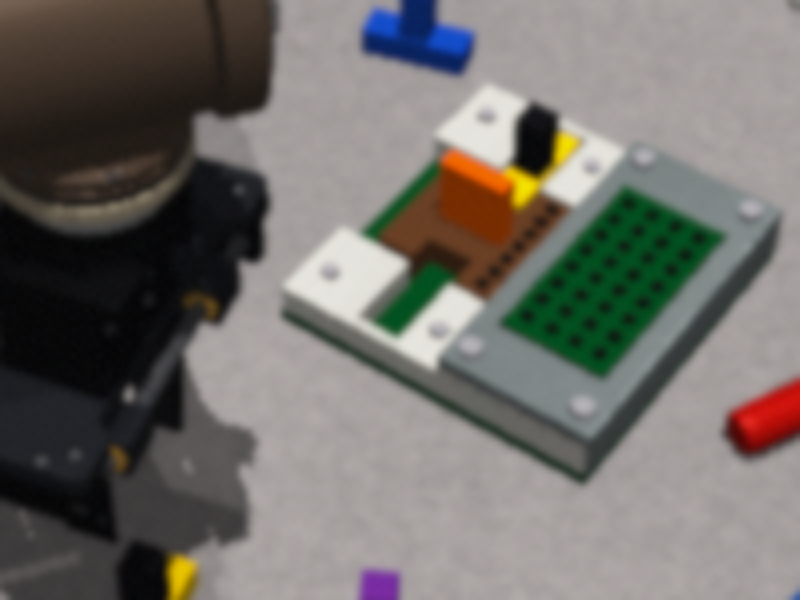

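The first lock sits flush in its pocket. The gripper is over the second yellow lock with its black post, at scene px (262,352). The purple look-alike at top px (420,171) stays clear.

```bash
python3 -m pendant '[-0.006,0.002,0.06,-0.0008,-0.3,0,0,0.06,0,-0.3,0,0,0.045,0,-0.3,0,0,0,0,-0.3]'; python3 - <<'E'
from h import *
import cv2
plan(642,-249.2,-6,1.970+np.pi/2,1)
s=env.read_camera("scene")[:,:,::-1]
cv2.imwrite("pics/c15.png",cv2.resize(s[290:400,200:330],None,fx=5,fy=5,interpolation=2))
E
```

```text
t: 28.35
eef_pos: [641.7, -246.5, 10.0]
tcp_rot: [3.14, -0.002, -2.74]
ft_force: [-0.4, -0.2, 0.4]
opening: 0.65
delta [  0.3  -2.7 -16. ] turn deg -0.14 j6 end -2.34
0.0020,-0.0065,0.0399,0.0008
```

View pics/c15.png

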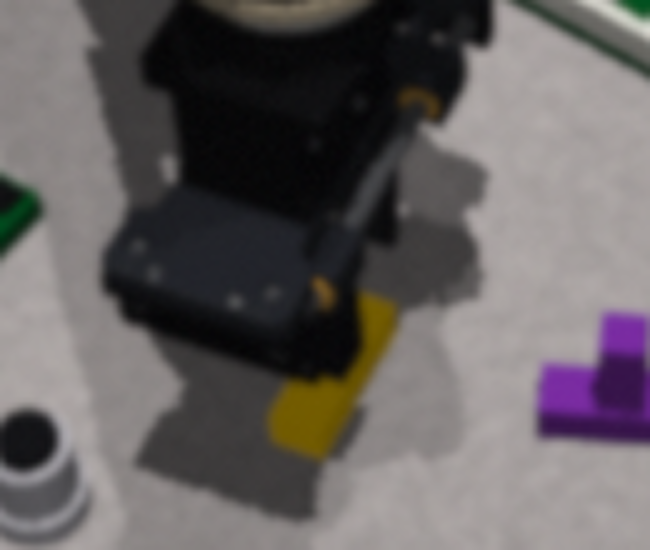

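```bash
python3 -m pendant '[0.002,-0.0065,0.02,0.0008,-0.3,0,0,0.018,0,-0.3,0,0,0,0,-0.3]'; python3 -m pendant '[0,0,0,0,1,0,0,0,0,1,0,0,0,0,1,0,0,0,0,1,0,0,0,0,1,0,0,0,0,1,0,0,0,0,1,0,0,0,0,1]'
```

```text
t: 28.78
eef_pos: [642.3, -250.2, -4.4]
tcp_rot: [3.141, -0.0, -2.743]
ft_force: [0.7, 0.0, -0.2]
opening: 0.652
t: 29.78
eef_pos: [642.6, -250.2, -3.9]
tcp_rot: [3.142, 0.0, -2.743]
ft_force: [-0.2, -0.0, 1.4]
opening: 0.183
```

```bash
python3 -m pendant '[0,0,-0.03,0,1,0,0,-0.08,0,1,0,0,-0.08,0,1,0,0,-0.03,0,1,0,0,0,0,1]'; python3 - <<'E'
from h import *
plan(598.4,-18.5,85,.1526+np.pi,8)
E
```

```text
t: 30.4
eef_pos: [642.8, -250.3, 84.7]
tcp_rot: [-3.141, 0.001, -2.743]
ft_force: [0.7, -0.3, -1.0]
opening: 0.184
delta [-44.4 231.8   0.3] turn deg -14.09 j6 end -1.75
-0.0153,0.0721,-0.0001,0.0098
-0.0131,0.0726,-0.0001,0.0098
-0.0109,0.0729,-0.0001,0.0098
-0.0086,0.0732,-0.0001,0.0098
-0.0064,0.0735,-0.0001,0.0098
-0.0041,0.0736,-0.0001,0.0098
-0.0018,0.0737,-0.0001,0.0098
0.0004,0.0737,-0.0001,0.0098
```

```bash
python3 -m pendant '[-0.0153,0.072,0,0.0098,1,-0.013,0.0726,0,0.0098,1,-0.011,0.073,0,0.0098,1,-0.0086,0.0732,0,0.0098,1,-0.0064,0.0735,0,0.0098,1,-0.004,0.0736,0,0.0098,1,-0.0018,0.0737,0,0.0098,1,0.0004,0.0737,0,0.0098,1,0,0,0,0,1]'; python3 - <<'E'
from h import *
plan(598.4,-18.5,30,.1526+np.pi,4)
E
```

```text
t: 31.52
eef_pos: [597.3, -16.9, 82.9]
tcp_rot: [3.141, -0.002, -2.987]
ft_force: [-0.1, 0.4, 0.3]
opening: 0.186
delta [  1.1  -1.6 -52.9] turn deg -0.1 j6 end -1.75
-0.0005,-0.0011,0.0331,0.0001
-0.0005,-0.0011,0.0331,0.0001
-0.0005,-0.0011,0.0331,0.0001
-0.0005,-0.0011,0.0331,0.0001
```

```bash
python3 -m pendant '[-0.002,-0.004,0.04,0,1,0,0,0.05,0,1,0,0,0.035,0,1,0,0,0.007,0,1,0,0,0,0,1]';  python3 - <<'E'
from h import *
import cv2
plan(598.4,-18.5,4.1,.1526+np.pi,1)
d=np.array([633.4,44.45,.1448])
s=np.ascontiguousarray(env.read_camera("scene")[:,:,::-1]);x0,y0,k=280,210,6
T=env.state()["eef_pos"];cp=cv2.resize(s[y0:y0+100,x0:x0+120],None,fx=k,fy=k,interpolation=2)
h=T[2]+3.9
for zz in(0,18):
    P=[(-42+a,-58+b,h+zz) for a,b in((-11,-32),(-11,32),(11,32),(11,-32))]
    cv2.polylines(cp,[((proj(world(d,P),"scene")-[x0,y0]+.5)*k).astype(int)],True,(255,0,255),1)
cv2.imwrite("pics/c16.png",cp)
E
```

```text
t: 32.15
eef_pos: [599.4, -20.3, 31.2]
tcp_rot: [3.141, -0.0, -2.99]
ft_force: [-0.8, -0.9, -0.2]
opening: 0.189
delta [ -1.    1.8 -27.1] turn deg 0.04 j6 end -1.75
0.0017,0.0048,0.0676,-0.0002
```

View pics/c16.png

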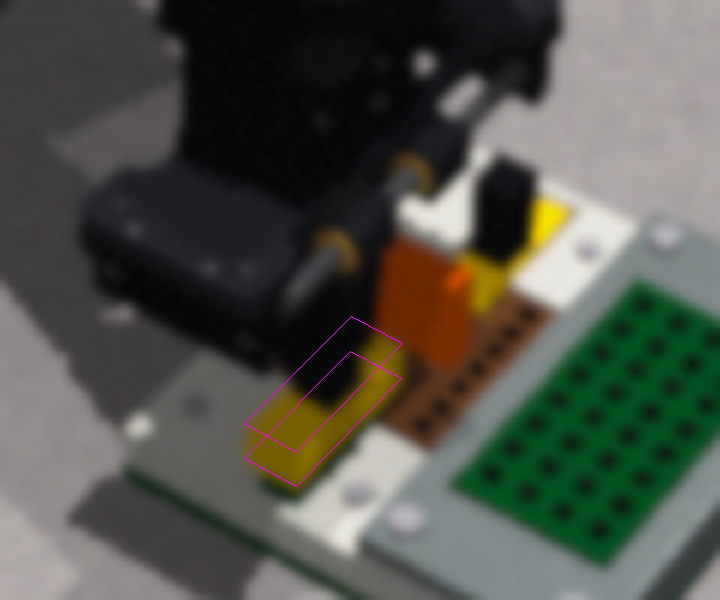

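```bash
python3 -m pendant '[0.0015,0.0045,0.012,0,1,0,0,0.015,0,1,0,0,0.01,0,1,0,0,0,0,1]'; python3 -m pendant '[0,0,0.01,0,1,0,0,0.008,0,1,0,0,0.006,0,1,0,0,0,0,1]'
```

```text
t: 32.7
eef_pos: [598.3, -18.3, 16.1]
tcp_rot: [3.141, -0.001, -2.989]
ft_force: [-0.5, 0.0, -0.1]
opening: 0.187
t: 33.2
eef_pos: [598.3, -18.3, 6.7]
tcp_rot: [3.141, -0.0, -2.989]
ft_force: [0.0, 0.6, -1.2]
opening: 0.189
```

```bash
python3 -m pendant '[0,0,0.003,0,1,0,0,0.003,0,1,0,0,0,0,1]'; python3 -m pendant '[0,0,0,0,0.3,0,0,0,0,0.3,0,0,0,0,0.3]'; python3 -m pendant '[0,0,-0.05,0,0.3,0,0,-0.1,0,0.3,0,0,-0.1,0,0.3,0,0,-0.05,0,0.3]'; python3 -m pendant '[0.05,-0.1,0,0,0.3,0.05,-0.12,0,0,0,0.05,-0.12,0,0,0,0,-0.12,0,0,0,0,-0.12,0,0,0,0,-0.05,0,0,0,0,0,0,0,0]'; python3 - <<'E'
from h import *
import cv2
for c,(x,y,w,h,k) in {"top":(240,155,130,120,5),"scene":(280,210,150,120,5)}.items():
    s=env.read_camera(c)[:,:,::-1];cv2.imwrite(f"pics/{c}17.png",s)
    cv2.imwrite(f"pics/c17{c}.png",cv2.resize(s[y:y+h,x:x+w],None,fx=k,fy=k,interpolation=2))
E
```

```text
t: 33.58
eef_pos: [598.4, -18.3, 4.4]
tcp_rot: [3.141, -0.0, -2.989]
ft_force: [-0.0, 0.0, -0.9]
opening: 0.191
t: 33.95
eef_pos: [598.5, -18.3, 4.6]
tcp_rot: [3.142, 0.0, -2.989]
ft_force: [-0.6, -0.1, 0.2]
opening: 0.347
t: 34.45
eef_pos: [599.0, -18.3, 126.8]
tcp_rot: [-3.141, 0.003, -2.989]
ft_force: [0.1, -0.9, 0.3]
opening: 0.349
t: 35.33
eef_pos: [577.1, -276.9, 124.1]
tcp_rot: [3.141, -0.0, -2.991]
ft_force: [-0.3, 1.0, 0.2]
opening: 0.5
```

View pics/c17top.png

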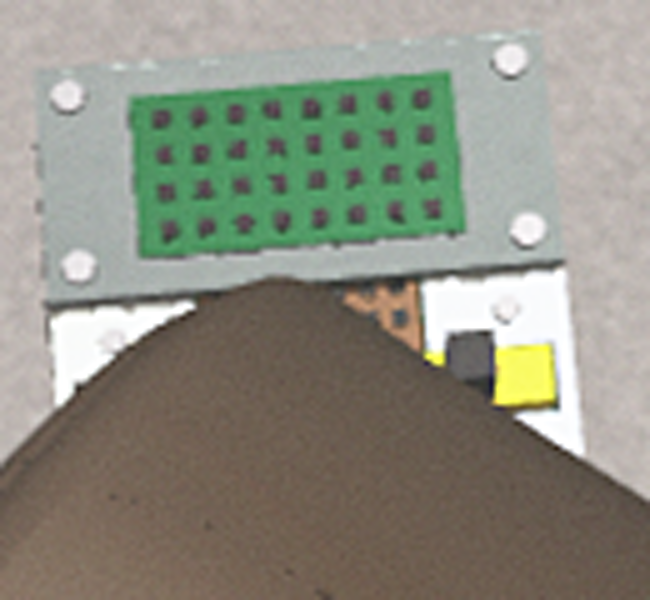

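View pics/c17scene.png

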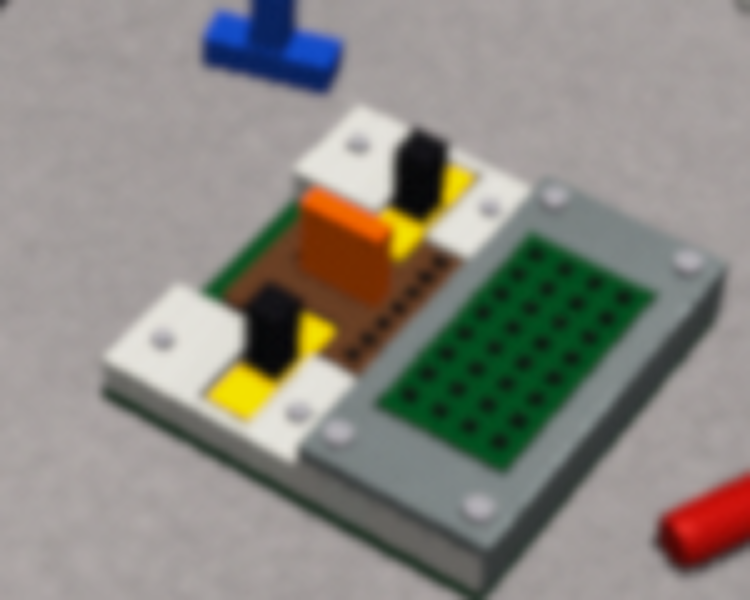

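View pics/top17.png

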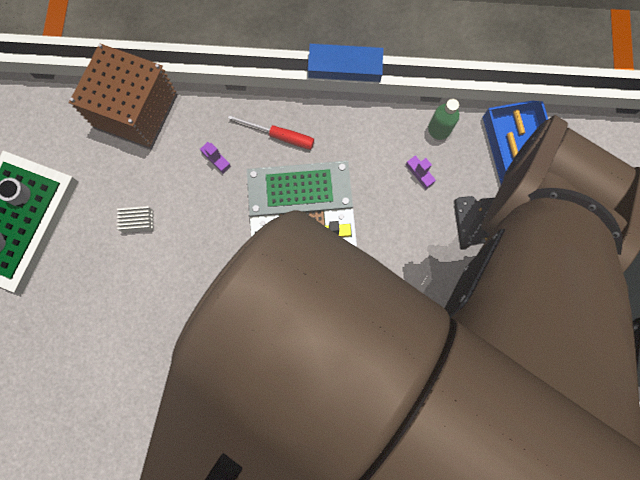

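Both blocks look flush with the rails in the scene view. The arm blocks the top view, so I'll swing it aside for one clear check.

```bash
python3 -m pendant '[0,0.05,-0.03,0,0,0,0.1,-0.03,0,0,0,0.13,0,0,0,0,0.13,0,0,0,0,0.13,0,0,0,0,0.13,0,0,0,0,0.13,0,0,0,0,0.13,0,0,0,0,0.13,0,0,0,0,0.13,0,0,0]'; python3 -m pendant '[0,0.08,0,0,0,0,0.03,0,0,0,0,0,0,0,0]'; python3 - <<'E'
from h import *
import cv2
s=env.read_camera("top")[:,:,::-1];cv2.imwrite("pics/top18.png",s)
cv2.imwrite("pics/c18.png",cv2.resize(s[155:275,240:370],None,fx=5,fy=5,interpolation=2))
for t in("spare","heatsink","plug","lock_a"):print(t,[([round(float(x)) for x in q["xyz"]],round(float(q["confidence"]),2)) for q in env.landmark_of(t,"top")])
E
```

```text
t: 36.67
eef_pos: [503.2, 197.2, 149.7]
tcp_rot: [3.141, 0.001, -2.988]
ft_force: [0.9, -0.7, 0.3]
opening: 0.499
t: 37.05
eef_pos: [497.6, 238.2, 149.0]
tcp_rot: [3.142, 0.0, -2.987]
ft_force: [0.6, 0.7, -0.6]
opening: 0.499
spare [([434, -334, 0], 0.74)]
heatsink []
plug [([578, 93, 13], 0.74), ([634, 47, 7], 0.72), ([603, -360, -4], 0.71), ([629, 45, -1], 0.38)]
lock_a [([452, 140, 1], 0.92), ([738, 224, -1], 0.91), ([731, -184, -2], 0.85), ([576, 95, 10], 0.7), ([602, -18, 10], 0.65)]
```

View pics/c18.png

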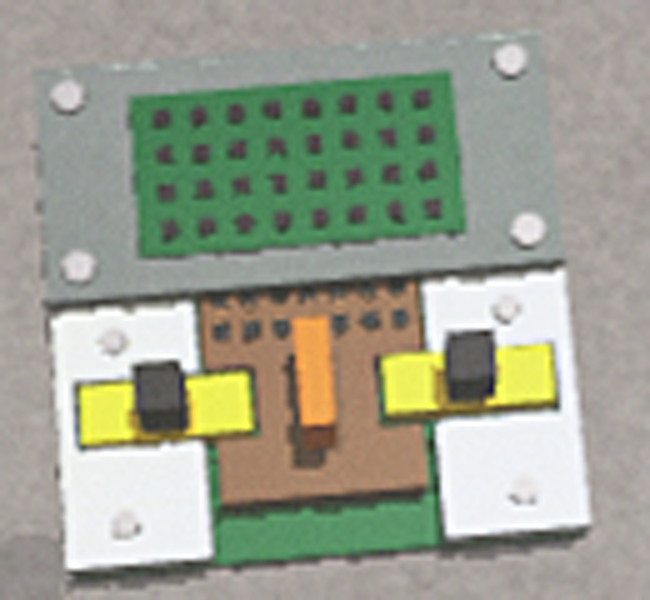

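The clear top view shows the board home and both yellow blocks flush in their pockets. The bystanders haven't moved, and the gripper is clear. I'm handing the job in.

```bash
python3 -m pendant '[0,0,0,0,0,0,0,0,0,0]'; python3 -c "
from cell import env
print(env.job_done())"
```

```text
t: 37.55
eef_pos: [498.6, 237.1, 148.5]
tcp_rot: [3.142, -0.0, -2.99]
ft_force: [-0.3, -0.5, 0.3]
opening: 0.497
the job is handed in; nothing more can be done
None
```

I slid the brown board nose first into the dock until the force rose at the hidden stop (about 18 N at reported x 589). I then lowered the two yellow locks into the left and right pockets and handed the job in at about 37.6 s of the 72 s allowed.

**Last checks:** Clear top and scene pictures show the board home with its notches lined up with the pockets, and both blocks flush with the rails. The spare and plug read where they were at the start. The heat sink was in place in an earlier top picture, but the network missed it in the last one. The gripper was clear of everything.

**What failed or disagreed:**
- **First grasp:** It closed above the fin, because the real fingertips sit about 32 mm above the reported TCP. I found this by triangulating the tips in both cameras, corrected for it, and gripped the fin on the second try.
- **Dock position:** The two cameras disagreed by about 4 mm in x. The contact with the stop put it between the two, so I placed the blocks from that contact point.
- **Network reports:** In the final picture the network also reported plugs at the dock. The picture shows those are the blocks and the dock itself.

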